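# Hook the oiled scraper out of its rack and hang it on the rail

## Robot

A 6-joint arm with a two-finger parallel gripper is mounted at the origin on the work surface. World frame = base frame: x ahead of the robot, y to its left, z up, the work surface at z = 0. Lengths are in m, angles in rad, forces in N, time in s.
With the tool pointing down it reaches from about 0.325 to 0.85 m from the base axis. Payload 15.5 kg.
Tool frame: the origin (TCP) lies midway between the tips of the shut fingers; the grasp point (between the pads) lies 19 mm behind it; y points along the fingers, x is the direction in which the jaws open and shut, and the axes are right-handed (so a half turn about y gives the same grasp; the last joint's range is limited). The gripper opens to 91 mm and grips with 3 to 60 N. Pads are 32 mm wide; open, the fingers measure 118 mm over their backs; the gripper's body (76 mm by 178 mm) begins 60 mm behind the grasp point.
Start: joints at [-1.323, 0.494, 1.345, -0, 1.302, -0.096], TCP at [0.211, -0.588, 0.214] pointing down, gripper open.
Joint ranges: [-2.91, 2.91], [-0.82, 2.16], [0.22, 2.67], [-1.22, 4.37], [0.12, 2.79], [-3.08, 3.08]. Speed limits (rad/s): [1.89, 1.89, 2.57, 3.01, 3.01, 3.01].

## Interface

Orientations are given as a unit quaternion [x, y, z, w].
In Python, from plant import robot gives the robot as it stands. The module is installed in compiled form; this text tells all that it offers.
- The arm moves only by the tool arm_command, never from a script. Its argument "motion" is a list of rows, each an object of numbers: "dx", "dy", "dz": the shift along the tool's x, y, z in mm; "turn": the turn about the tool's y in degrees. In form: [{"dx": .., "dy": .., "dz": .., "turn": ..}, ...]. A call has 1 to 10 rows; each row is the pose to reach, as a shift and turn from the pose measured when the call began, along the tool's axes at that moment; what a row does not reach only later rows make up. A row lasts 1/12 s, in which the tool goes at most 41.7 mm and 7.16 degrees, less where a joint would pass 70% of its speed; a pose out of reach is approached as far as the arm can. A call with a gripper value outside its range is refused whole. "claw" is the gripper's target within -1 to 1 (shut at 1, half-way at 0, fully open at -1), set as the call begins (left out, the last holds). The fingers move at their own pace and stop on an object; the grip force is fixed at half the most. Time passes only in rows, so rows that repeat a pose let the fingers close. It gives the time, the measured TCP pose, the force and the opening at its end, in the units of the state.
- robot.read_state(): the state, without advancing time (a new reading comes with each control period).
- robot.read_camera(name): name is "scene" or "top"; returns (picture, depth): 400x640x3 uint8, red, green, blue; 400x640 float32, m along the optical axis (not along the pixel's ray), 0 where there is no reading.
- robot.get_calibration(name): a dict with "intrinsics" (3x3 intrinsics, pixels), "rvec" (rotation vector, rad) and "tvec" (3), from world to camera coordinates, as OpenCV has them. Camera axes: x right, y down, z forward; pixel columns grow to the right and rows downward; lengths in m; the calibration is good to about 2 mm. A picture is of the moment at which its call begins. get_calibration takes no time and is no camera call.
- robot.close_job(): hands the job in, once; it reports no verdict.
The state is a dict: "time": time; "q": joint angles; "joint_vel": joint speeds; "joint_efforts": joint torques, N m; "position": TCP position; "ee_rot": TCP orientation; "force": force on the tool from outside, world axes, zero at the start; "wrist_torque": the same for the moment, N m; "grip_width": finger opening in m.
Only numpy, scipy, OpenCV 4.12 (cv2) and the standard library are available. Lean on these libraries where they do the work, as an engineer would, in place of code of your own. Each camera call takes 0.05 s, during which the arm holds its last target. There are 200 camera calls.

## Task

Take the S-hook off the rail, feel its lower end through the hanging hole of the flat all-steel scraper standing in the rack, draw the scraper out with the hook, and hang hook and scraper back on the rail so that the scraper hangs free and still. The scraper has just been oiled: handle it only by the hook, keep the gripper off it and do not drop it on the bench. Do not force the hook against the steel, and leave the other things where they are.

Things in the scene. Friction and masses are not known exactly. Their poses are not given: they have to be found in the camera images.
- hook_grip (a point): S-hook of bare 5 mm steel wire, 128 mm long, 45 g, hanging over the rail. Point: middle of the black rubber sleeve on its shank (10 mm thick along y, 11 mm along x, z -19 to +15 mm). Axes of all hook points: z up the shank, y along the rod it hangs on, x away from the robot; the S lies in x-z. Empty, it hangs with its top leaning 10 degrees to -x.
- hook_upper (a point): centre of the hook's upper bend, 22 mm in x and 18 mm in z from the sleeve's middle: a half circle, 22 mm radius to the middle of the wire, open downwards, its point 5 mm below this centre on the +x side (far side of the rod), the shank going down on the -x side, straight to 24 mm below the sleeve's middle, where the sideways bend starts.
- hook_lower (a point): where the centre of the lower bend (11 mm radius to mid-wire) would be if the wire were true: sleeve +22 mm x, -72 mm z. It runs from the shank at +x under this centre to a square-cut end at -13 mm x, +5.5 mm z, aimed up and 15 degrees to -x. The hand-bent wire below the sleeve is really stiffly bent aside: its end is off by up to 9 mm along + or - y, each time differently; poses omit this.
- scraper_hole (a point): middle of the 9 mm hanging hole of the one-piece flat steel scraper, loose in a slot of the rack, blade down: the only tool there with a flat steel handle. 4 mm thick, handle 32 mm wide, its end 10 mm past the hole. x runs up the scraper (38 degrees above level, away from the robot), y across, z out of its upper face. The hole is 119 mm above the bench, clear of the rack.
- scraper_blade (a point): middle of the scraper's blade edge, 145 mm from the hole, on the slot's floor; same axes. The blade is 60 mm wide and 55 mm long; 0.15 to 0.26 kg. It has 1.6 mm of play in the 60 mm deep slot, so its handle end lifts about 4 mm with under 1 N and then comes up hard; it slides out freely along its x.
- rail_mid (a point): hanging rail: a fixed level 10 mm steel rod, its axis 290 mm above the bench, on two wooden posts 380 mm apart; this point is the middle of the rod's axis, y runs along the rod, x away from the robot.
- rack_top (a point): fixed wooden tool rack, 264 mm wide and 115 mm deep, with three side-by-side slots (centres 80 mm apart) sloping up at 38 degrees away from the robot, each 60 mm deep along the slope under its upper board; the point is 85 mm above the bench, over the middle of the rack's base, level with the top of its side cheeks; y runs along the row of slots.
- file_handle (a point): middle of the round wooden handle (25 mm thick, 60 mm long) of a hand file standing in another slot of the rack; to be left alone.
- chisel_handle (a point): middle of the round wooden handle (23 mm thick, 55 mm long) of a chisel standing in another slot of the rack; to be left alone.
- brush_mid (a point): middle of a hand brush, 46 mm wide and 20 mm thick, hanging from the rail on its own wire loop near one end of the rod, its lower end 190 mm below the rod; to be left alone.
- glue: glue bottle, 64 mm across, 190 mm high, at the front of the bench; origin at the middle of its underside; to be left alone.
- tin: round tin, 76 mm across, 85 mm high; origin at the middle of its underside; to be left alone.
- tape: roll of tape lying flat, 100 mm across, 25 mm high; origin at the middle of its underside; to be left alone.
Not all that is in view belongs to the job. There is more than one size of the part that bears scraper_hole; the job needs the largest.

How it is judged:
By the outcome, as a careful person would: the job done as asked, in the order asked, and still so for the second after the job is handed in, with the robot touching nothing.
It also fails if it takes over 72 s, if anything falls off the work surface, if the arm or the gripper's body presses on something with over 40 N, if the wrist force passes 120 N, or if a joint passes its speed limit or range.

## Working session

There is one attempt and no reset: what is moved stays moved. The work goes in short steps, Python scripts to look and compute and a tool call to move; the robot and the scene stay as the last step left them, time stands still between calls to the robot, and variables do not carry over. Pictures are saved under pics/ and viewed, about 8 in all and at most 12, crops included, and the job is handed in when it is done.

Besides the shell and the picture viewer there is one more tool, called by a JSON object that holds its "fn" and its "kwargs". arm_command: Moves the arm, as the interface text tells. Its arguments: {"type":"object","properties":{"motion":{"type":"array"},"claw":{"type":"number"}},"required":["motion"]}

```bash
mkdir -p pics
cat > h.py <<'E'
import numpy as np, cv2
from scipy.spatial.transform import Rotation as R
from plant import robot
def cam(n):
    c=robot.get_calibration(n); K=np.array(c['intrinsics']); Rm=cv2.Rodrigues(np.array(c['rvec'],float))[0]; t=np.array(c['tvec'],float).ravel()
    return K,Rm,t
def ray(n,u,v):
    K,Rm,t=cam(n); d=Rm.T@np.linalg.inv(K)@np.array([u,v,1.]); return -Rm.T@t,d
def pix(n,P):
    K,Rm,t=cam(n); p=(Rm@np.atleast_2d(P).T).T+t; q=(K@p.T).T; return q[:,:2]/q[:,2:]
def onplane(n,u,v,a,val):
    o,d=ray(n,u,v); return o+d*(val-o[a])/d[a]
def pt(n,u,v,z):
    o,d=ray(n,u,v); return o+d*z
def cloud(n,D):
    K,Rm,t=cam(n); v,u=np.mgrid[:D.shape[0],:D.shape[1]]
    p=np.stack([(u-K[0,2])/K[0,0]*D,(v-K[1,2])/K[1,1]*D,D],-1); return (p-t)@Rm
def shot(n):
    im,D=robot.read_camera(n); np.savez(f'{n}.npz',im=im,D=D); return im,D
def save(name,im,crop=None,s=1):
    if crop: u0,v0,u1,v1=crop; im=im[v0:v1,u0:u1]
    cv2.imwrite('pics/'+name,cv2.cvtColor(cv2.resize(im,None,fx=s,fy=s,interpolation=cv2.INTER_CUBIC),cv2.COLOR_RGB2BGR))
def st():
    s=robot.read_state(); print('t',s['time'],'p',np.round(s['position'],4),'q',np.round(s['q'],3),'rot',np.round(R.from_quat(s['ee_rot']).as_matrix(),3).tolist(),'F',np.round(s['force'],1),'w',s['grip_width']); return s
E
python3 - <<'E'
from h import *
for n in('scene','top'):
    im,D=shot(n); save(n+'0.png',im); K,Rm,t=cam(n); print(n,K[0,0],K[0,2],K[1,2],'c',-Rm.T@t,'\n',Rm)
st()
E
```

```text
scene 480.0713353013026 323.1956174587019 200.9452086858511 c [ 1.06903131 -0.6745753   1.2348455 ] 
 [[ 0.79162814  0.61099127  0.00381549]
 [ 0.4739926  -0.61016195 -0.63484913]
 [-0.38555921  0.50437294 -0.77262671]]
top 471.43808517047574 321.0673642323569 198.5683132134765 c [0.33427689 0.03556296 1.3244273 ] 
 [[-0.026055   -0.99963186  0.00756799]
 [-0.98813638  0.02460768 -0.1515947 ]
 [ 0.15135266 -0.01142801 -0.98841377]]
t 0.1 p [ 0.2106 -0.5881  0.2134] q [-1.323  0.494  1.346  0.     1.303 -0.096] rot [[0.337, -0.0, 0.941], [-0.941, 0.001, 0.337], [-0.001, -1.0, 0.0]] F [ 0.3 -0.2  0.5] w 0.09110872000467529
```

View pics/scene0.png

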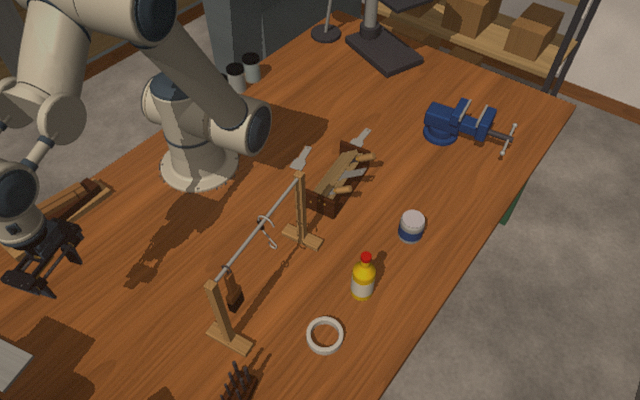

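View pics/top0.png

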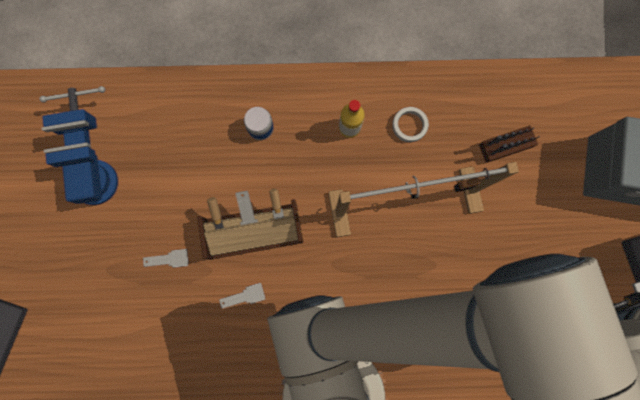

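The scene view shows the hook on the rail near (265,225), the brush at (230,290), and the rack at (340,180) with the scraper handle at (352,172). In the top view the rail runs from (350,197) to (513,170), the hook is near (416,187), and the scraper handle is near (246,205). Two more scrapers lie on the bench. Next I'll zoom in.

Run:
```python
from h import *
s=np.load('scene.npz')['im'];t=np.load('top.npz')['im']
def c(im,u,v,w,h): return cv2.resize(im[v:v+h,u:u+w],(400,300),interpolation=cv2.INTER_CUBIC)
o=np.vstack([np.hstack([c(s,235,200,80,60),c(s,310,140,80,60)]),np.hstack([c(t,380,160,80,60),c(t,205,180,80,60)])])
save('z1.png',o)
# rail axis from top view
for n,a,b in(('top',(350,197),(505,171.5)),('scene',(300,181),(222,277))):
    print(n,onplane(n,*a,2,.29),onplane(n,*b,2,.29))
```

```text
top [ 0.49459936 -0.04076191  0.29      ] [ 0.5438853  -0.39107184  0.29      ]
scene [ 0.50764327 -0.04141496  0.29      ] [ 0.55300559 -0.37305275  0.29      ]
```

View pics/z1.png

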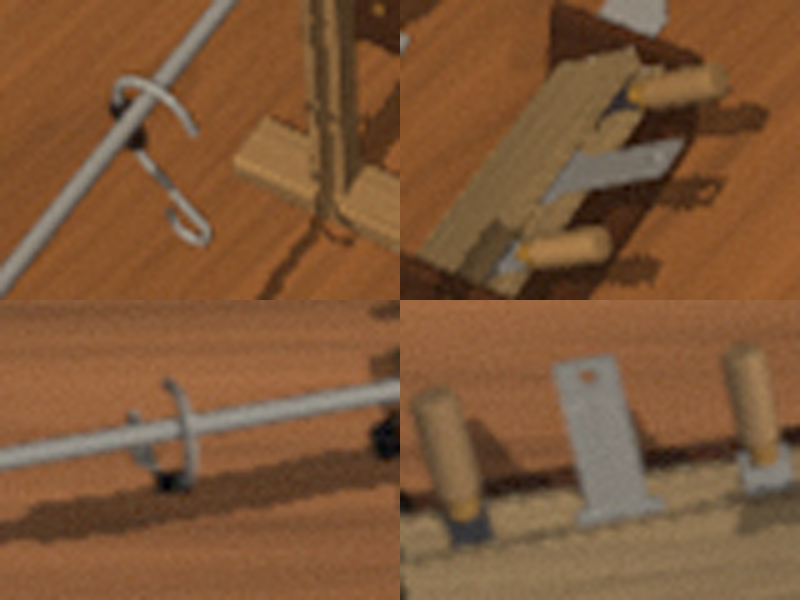

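```bash
cat >> h.py <<'E'
def gray(im):
    hsv=cv2.cvtColor(im,cv2.COLOR_RGB2HSV); return ((hsv[...,1]<60)&(hsv[...,2]>70)).astype(np.uint8)
def tri(ua,ub):
    A=[];b=[]
    M=np.zeros((3,3));v=np.zeros(3);L=[]
    for n,u in(('scene',ua),('top',ub)):
        o,d=ray(n,*u); d=d/np.linalg.norm(d); P=np.eye(3)-np.outer(d,d); M+=P; v+=P@o; L.append((o,P))
    x=np.linalg.solve(M,v); return x,[np.linalg.norm(P@(x-o))for o,P in L]
E
python3 - <<'E'
from h import *
# rail: planes from line fits
N=[];
for n,a,b in(('scene',(292,190),(232,266)),('top',(360,196),(450,182))):
    d=np.load(n+'.npz');g=gray(d['im']);a=np.array(a,float);b=np.array(b,float)
    v,u=np.nonzero(g);P=np.c_[u,v].astype(float);e=(b-a)/np.linalg.norm(b-a);nn=np.array([-e[1],e[0]])
    s=(P-a)@e;L=np.linalg.norm(b-a)
    off=0
    for w in(6,4,3.2):
        m=(s>0)&(s<L)&(abs((P-a)@nn-off)<w)
        vx,vy,x0,y0=cv2.fitLine(P[m].astype(np.float32),cv2.DIST_HUBER,0,.01,.01).ravel()
        e=np.array([vx,vy])*np.sign(np.dot([vx,vy],b-a));nn=np.array([-e[1],e[0]]);a=np.array([x0,y0])+e*np.dot(a-[x0,y0],e);s=(P-a)@e
    b=a+e*L
    o,d1=ray(n,*a);_,d2=ray(n,*b);nr=np.cross(d1,d2);nr/=np.linalg.norm(nr);N.append((nr,nr@o))
    print(n,a,b,m.sum()/L)
    A,B=onplane(n,*a,2,.29),onplane(n,*b,2,.29);print(A,B,np.degrees(np.arctan2(B[0]-A[0],-(B[1]-A[1]))), 'x at y=-.2',np.interp(0,[0],[A[0]+(B[0]-A[0])*(-.2-A[1])/(B[1]-A[1])]))
d=np.cross(N[0][0],N[1][0]);d/=np.linalg.norm(d)
p=np.linalg.lstsq(np.array([N[0][0],N[1][0],[0,1,0]]),np.array([N[0][1],N[1][1],-.2]),rcond=None)[0];print('3d',d,p)
# hole
print('hole tri',tri((362,171.4),(243,195)),onplane('scene',362,171.4,2,.119),onplane('top',243,195,2,.119))
# scraper plane by depth
for n,box in(('top',(238,196,250,218)),('scene',(348,168,364,176))):
    D=np.load(n+'.npz')['D'];im=np.load(n+'.npz')['im'];C=cloud(n,D);u0,v0,u1,v1=box
    g=gray(im)[v0:v1,u0:u1]>0;Q=C[v0:v1,u0:u1][g]; c=np.median(Q,0);Q=Q[np.linalg.norm(Q-c,axis=1)<.05];c=Q.mean(0);nrm=np.linalg.svd(Q-c)[2][2];print(n,len(Q),c,nrm*np.sign(nrm[2]),np.std((Q-c)@nrm))
# rack edge direction, sleeve
print('sleeve tri',tri((260,224),(414.4,196)))
for n,(u,v) in(('scene',(260,224)),('top',(414,196))): print(cloud(n,np.load(n+'.npz')['D'])[v,u])
E
```

```text
scene [289.2386109  187.79742444] [228.84918494 263.48835648] 3.3460791583267118
[ 0.500587   -0.07695284  0.29      ] [ 0.53994392 -0.33816587  0.29      ] 8.568294914222758 x at y=-.2 0.5191264917274903
top [359.78490641 194.76005025] [449.4997765  179.03610425] 4.007361235205911
[ 0.49909762 -0.06270668  0.29      ] [ 0.52974218 -0.26500511  0.29      ] 8.613788944950894 x at y=-.2 0.5198950780454044
3d [ 0.14959847 -0.98874606  0.00123298] [ 0.51972402 -0.2         0.29118013]
hole tri (array([0.5342993 , 0.22431621, 0.11868255]), [np.float64(0.0014039687064904807), np.float64(0.0014039687064906665)]) [0.53527622 0.22527332 0.119     ] [0.53322202 0.22325577 0.119     ]
top 224 [0.50739641 0.22337183 0.09887535] [-0.63424719 -0.07383523  0.76959655] 0.0022138654589539957
scene 88 [0.51590387 0.22049613 0.10699   ] [-0.61193894 -0.05708811  0.78884199] 0.0014209609389480293
sleeve tri (array([ 0.49873986, -0.19223811,  0.25310207]), [np.float64(0.0003170853270703441), np.float64(0.00031708532707060204)])
[ 0.52387724 -0.21389427  0.29675004]
[ 0.49722751 -0.18867224  0.26449836]
```

```bash
cat >> h.py <<'E'
def hookpts(sl,yaw,tilt,d):
    """world pts of the lower wire; tilt: top to -x (rad); d end offset along hook y"""
    X=np.array([np.cos(yaw),np.sin(yaw),0]);Y=np.array([-X[1],X[0],0]);Z=np.array([0,0,1.])
    a=np.radians([30,0,-30,-60,-90,-120,-150,-165]); L=[(0,-24)]+[(22+11*np.cos(t),-72+11*np.sin(t)) for t in a]+[(9,-66.5)]
    c,s=np.cos(tilt),np.sin(tilt);out=[]
    for x,z in L:
        f=(-24-z)/48.
        out.append(sl+X*(x*c-z*s)+Z*(x*s+z*c)+Y*d*min(max(f,0),1))
    return np.array(out)
E
python3 - <<'E'
from h import *
yaw=np.radians(8.6)
ux=np.array([np.cos(yaw),np.sin(yaw),0]);uy=np.array([-ux[1],ux[0],0])
rail=np.array([.5195,-.2,.29]); y0=-.192
r=rail+uy*((np.array([.4987,y0,0])-rail)@uy); sl=r-ux*.0185; sl[2]=.254; print('sleeve',sl)
S=np.load('scene.npz')['im'];T=np.load('top.npz')['im']
tiles=[]
for d in(-.009,0,.009):
    P=hookpts(sl,yaw,np.radians(10),d)
    for n,im,(u,v) in(('scene',S,(240,205)),('top',T,(385,170))):
        w=cv2.resize(im[v:v+50,u:u+60],None,fx=4.4,fy=6 if 0 else 4.4,interpolation=cv2.INTER_CUBIC)
        q=((pix(n,np.vstack([sl,P]))+.5-[u,v])*4.4*16).astype(np.int32)
        cv2.circle(w,tuple(int(a) for a in q[0]),30,(0,0,255),-1,shift=4)
        cv2.polylines(w,[q[1:].reshape(-1,1,2)],False,(255,0,0),1,cv2.LINE_AA,4)
        tiles.append(w)
save('defl.png',np.vstack([np.hstack(tiles[0::2]),np.hstack(tiles[1::2])]))
# scraper edges in top view -> yaw
im=T;g=gray(im)
c0=np.array([.534,.2243,.119]);nrm=np.array([-.616*.995,-.616*.1,.788])
L=[];Rr=[]
for v in range(196,216):
    us=np.nonzero(g[v,232:260])[0]+232
    for u,l in((us.min()-.5,L),(us.max()+.5,Rr)):
        o,dd=ray('top',u,v); l.append(o+dd*(((c0-o)@nrm)/(dd@nrm)))
for l in(L,Rr):
    l=np.array(l);p=np.polyfit(l[:,0],l[:,1],1);print('edge yaw',np.degrees(np.arctan(p[0])),'y at hole x',np.polyval(p,.534), 'res',np.std(l[:,1]-np.polyval(p,l[:,0])))
# brush
C=cloud('top',np.load('top.npz')['D']);print('brush',C[182,463],C[182,468])
E
```

```text
sleeve [ 0.49956007 -0.19186993  0.254     ]
edge yaw 6.574323148880361 y at hole x 0.24084825041790514 res 0.0009320787916201471
edge yaw 12.1103882591483 y at hole x 0.2106536753606641 res 0.0008284673677242257
brush [ 0.54239256 -0.33019549  0.17919428] [ 0.5402262  -0.33921964  0.18944857]
```

View pics/defl.png

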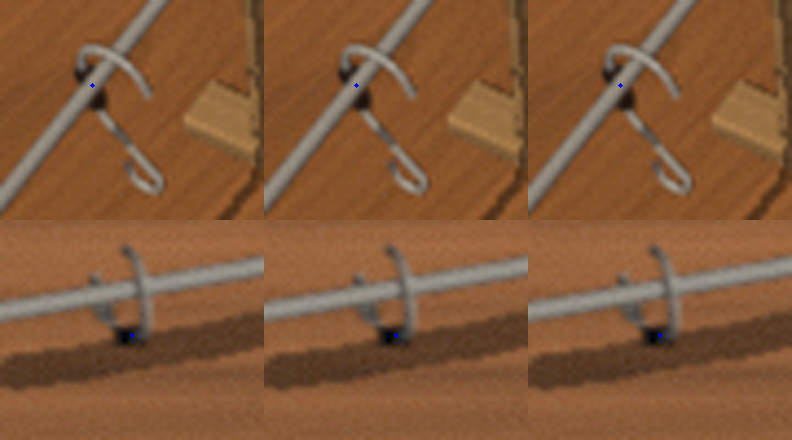

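The overlay scaled wrong (my points were in mm), but the image itself is clear. In the scene view the bend is at about (275.9,247.7) and the tip at (269.5,242.5). In the top view the tip is at about (406.6,183.2). I'll solve for the deflection numerically.

```bash
sed -i 's/    for x,z in L:/    d=d*1e3\n    for x,z in L:/; s/out.append(sl+X\*(x\*c-z\*s)+Z\*(x\*s+z\*c)+Y\*d\*min(max(f,0),1))/out.append(sl+1e-3*(X*(x*c-z*s)+Z*(x*s+z*c)+Y*d*min(max(f,0),1)))/' h.py
python3 - <<'E'
from h import *
yaw=np.radians(8.6)
ux=np.array([np.cos(yaw),np.sin(yaw),0]);uy=np.array([-ux[1],ux[0],0])
sl=np.array([.4995,-.190,.254])
print(pix('scene',sl),pix('top',sl))
for d in(-.009,-.0045,0,.0045,.009):
    P=hookpts(sl,yaw,np.radians(10),d); print(d,[np.round(pix(n,P[[2,5,-1]]),1).tolist() for n in('scene','top')])
R0=R.from_quat(robot.read_state()['ee_rot']);p=robot.read_state()['position']
g=sl-ux*.009+[0,0,-.019]; 
print('goal TCP',g,'tool shift mm',1e3*R0.inv().apply(g-p),'pre',1e3*R0.inv().apply(g-.06*ux-p))
E
```

```text
[[260.90765163 223.36720228]] [[413.59713285 195.7271877 ]]
-0.009 [[[275.8, 247.5], [273.3, 248.8], [268.0, 243.1]], [[408.1, 181.4], [407.8, 185.9], [409.8, 191.2]]]
-0.0045 [[[276.7, 246.2], [274.2, 247.6], [268.9, 242.0]], [[406.3, 181.8], [406.1, 186.2], [408.2, 191.4]]]
0 [[[277.6, 245.0], [275.1, 246.3], [269.7, 240.9]], [[404.5, 182.1], [404.3, 186.5], [406.6, 191.7]]]
0.0045 [[[278.6, 243.7], [276.0, 245.1], [270.5, 239.8]], [[402.7, 182.4], [402.5, 186.8], [405.0, 192.0]]]
0.009 [[[279.5, 242.5], [277.0, 243.9], [271.4, 238.8]], [[400.9, 182.7], [400.7, 187.1], [403.4, 192.3]]]
goal TCP [ 0.49060119 -0.19134582  0.235     ] tool shift mm [-279.15652685  -21.25161087  397.36639002] pre [-290.7064378   -21.24608254  338.48855441]
```

{"fn": "arm_command", "kwargs": {"motion": [{"dx":0,"dy":-35,"dz":0,"turn":3},{"dx":0,"dy":-70,"dz":0,"turn":6},{"dx":0,"dy":-105,"dz":0,"turn":9},{"dx":0,"dy":-140,"dz":0,"turn":11}], "claw": -0.1}}

```text
time: 0.43
position: [0.2105, -0.5878, 0.3547]
ee_rot: [-0.535, 0.462, -0.461, 0.536]
force: [0.3, -0.9, 0.1]
grip_width: 0.0676
```

```bash
cat > go.py <<'E'
import sys
from h import *
def go(g):
    s=st(); R0=R.from_quat(s['ee_rot']); print('shift mm dx,dy,dz',np.round(1e3*R0.inv().apply(np.array(g)-s['position']),1),'toolx ang',np.degrees(np.arctan2(R0.as_matrix()[1,0],R0.as_matrix()[0,0])))
if __name__=='__main__': go([float(a) for a in sys.argv[1:4]])
E
python3 go.py .4313 -.2003 .355
```

```text
t 0.4333 p [ 0.2105 -0.5878  0.3547] q [-1.322  0.4    1.122  0.     1.622  0.099] rot [[0.148, -0.0, 0.989], [-0.989, 0.002, 0.148], [-0.002, -1.0, -0.0]] F [ 0.3 -0.9  0.1] w 0.06763883625566901
shift mm dx,dy,dz [-350.4    0.4  275.8] toolx ang -81.46963281215494
```

{"fn": "arm_command", "kwargs": {"motion": [{"dx":-30,"dz":24},{"dx":-60,"dz":48},{"dx":-90,"dz":72},{"dx":-120,"dz":96},{"dx":-150,"dz":120},{"dx":-180,"dz":144},{"dx":-210,"dz":168},{"dx":-240,"dz":192},{"dx":-270,"dz":216},{"dx":-300,"dz":240}]}}

```text
invalid input
```

```bash
python3 go.py .4313 -.2003 .235; python3 go.py .4906 -.1913 .235
```

```text
t 0.4333 p [ 0.2105 -0.5878  0.3547] q [-1.322  0.4    1.122  0.     1.622  0.099] rot [[0.148, -0.0, 0.989], [-0.989, 0.002, 0.148], [-0.002, -1.0, -0.0]] F [ 0.3 -0.9  0.1] w 0.06763883625566901
shift mm dx,dy,dz [-350.2  120.4  275.8] toolx ang -81.46963281215494
t 0.4333 p [ 0.2105 -0.5878  0.3547] q [-1.322  0.4    1.122  0.     1.622  0.099] rot [[0.148, -0.0, 0.989], [-0.989, 0.002, 0.148], [-0.002, -1.0, -0.0]] F [ 0.3 -0.9  0.1] w 0.06763883625566901
shift mm dx,dy,dz [-350.3  120.4  335.8] toolx ang -81.46963281215494
```

All four keys are required in every row.

{"fn": "arm_command", "kwargs": {"motion": [{"dx":-30,"dy":0,"dz":24,"turn":0},{"dx":-60,"dy":0,"dz":48,"turn":0},{"dx":-90,"dy":0,"dz":72,"turn":0},{"dx":-120,"dy":0,"dz":96,"turn":0},{"dx":-150,"dy":0,"dz":120,"turn":0},{"dx":-180,"dy":0,"dz":144,"turn":0},{"dx":-210,"dy":0,"dz":168,"turn":0},{"dx":-240,"dy":0,"dz":192,"turn":0},{"dx":-270,"dy":0,"dz":216,"turn":0},{"dx":-300,"dy":0,"dz":240,"turn":0}]}}

```text
time: 1.27
position: [0.4037, -0.2536, 0.3552]
ee_rot: [-0.535, 0.462, -0.461, 0.536]
force: [0.8, -0.9, -0.3]
grip_width: 0.0505
```

```bash
python3 go.py .4313 -.2003 .235; python3 go.py .4906 -.1913 .235
```

```text
t 1.2667 p [ 0.4037 -0.2536  0.3552] q [-6.870e-01  1.610e-01  1.462e+00  1.000e-03  1.520e+00  7.350e-01] rot [[0.148, -0.001, 0.989], [-0.989, 0.002, 0.148], [-0.002, -1.0, -0.0]] F [ 0.8 -0.9 -0.3] w 0.05054006716510545
shift mm dx,dy,dz [-48.4 120.3  35.2] toolx ang -81.48277198668691
t 1.2667 p [ 0.4037 -0.2536  0.3552] q [-6.870e-01  1.610e-01  1.462e+00  1.000e-03  1.520e+00  7.350e-01] rot [[0.148, -0.001, 0.989], [-0.989, 0.002, 0.148], [-0.002, -1.0, -0.0]] F [ 0.8 -0.9 -0.3] w 0.05054006716510545
shift mm dx,dy,dz [-48.5 120.3  95.2] toolx ang -81.48277198668691
```

{"fn": "arm_command", "kwargs": {"motion": [{"dx":-24,"dy":20,"dz":12,"turn":0},{"dx":-48.5,"dy":40,"dz":24,"turn":0},{"dx":-48.5,"dy":80,"dz":28,"turn":0},{"dx":-48.5,"dy":120,"dz":30,"turn":0},{"dx":-48.5,"dy":120,"dz":45,"turn":0},{"dx":-48.5,"dy":120,"dz":60,"turn":0},{"dx":-48.5,"dy":120,"dz":75,"turn":0},{"dx":-48.5,"dy":120,"dz":85,"turn":0},{"dx":-48.5,"dy":120,"dz":85,"turn":0}]}}

```text
time: 2.02
position: [0.4819, -0.1926, 0.235]
ee_rot: [-0.535, 0.462, -0.461, 0.536]
force: [-0.4, 0.6, 0.1]
grip_width: 0.0501
```

Run:
```python
from h import *
from go import go
go([.4906,-.1913,.235])
a,_=shot('scene');b,_=shot('top')
def c(im,u,v,w,h): return cv2.resize(im[v:v+h,u:u+w],(400,300),interpolation=cv2.INTER_CUBIC)
save('g1.png',np.hstack([c(a,215,175,100,75),c(b,370,140,100,75)]))
```

```text
t 2.0167 p [ 0.4819 -0.1926  0.235 ] q [-0.497  0.323  1.574  0.002  1.246  0.924] rot [[0.149, -0.0, 0.989], [-0.989, 0.002, 0.149], [-0.002, -1.0, -0.0]] F [-0.4  0.6  0.1] w 0.050117165129228834
shift mm dx,dy,dz [-0.  -0.   8.8] toolx ang -81.43787961207615
```

View pics/g1.png

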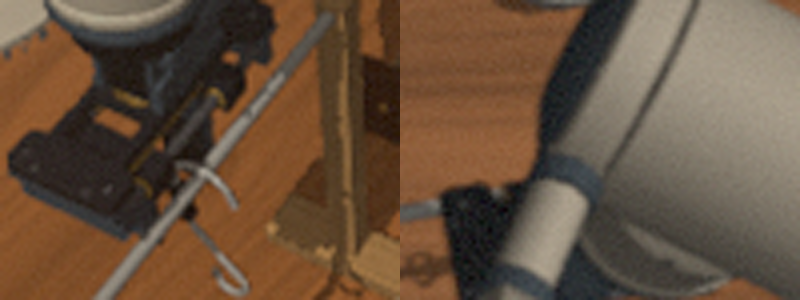

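The fingers sit on either side of the sleeve and clear of the rod. The arm blocks the top view. I'll advance and close.

{"fn": "arm_command", "kwargs": {"motion": [{"dx":0,"dy":0,"dz":4,"turn":0},{"dx":0,"dy":0,"dz":8.5,"turn":0}]}}

```text
time: 2.28
position: [0.4881, -0.1915, 0.2352]
ee_rot: [-0.535, 0.462, -0.461, 0.536]
force: [0.3, 0.7, -0.5]
grip_width: 0.05
```

{"fn": "arm_command", "kwargs": {"motion": [{"dx":0,"dy":0,"dz":0,"turn":0},{"dx":0,"dy":0,"dz":0,"turn":0},{"dx":0,"dy":0,"dz":0,"turn":0},{"dx":0,"dy":0,"dz":0,"turn":0},{"dx":0,"dy":0,"dz":0,"turn":0},{"dx":0,"dy":0,"dz":0,"turn":0},{"dx":0,"dy":0,"dz":0,"turn":0}], "claw": 1}}

```text
time: 2.87
position: [0.488, -0.1915, 0.2352]
ee_rot: [-0.535, 0.462, -0.461, 0.536]
force: [0.0, 0.1, -0.7]
grip_width: 0.0103
```

{"fn": "arm_command", "kwargs": {"motion": [{"dx":0,"dy":-8,"dz":0,"turn":0},{"dx":0,"dy":-18,"dz":0,"turn":0},{"dx":0,"dy":-30,"dz":0,"turn":0},{"dx":0,"dy":-30,"dz":0,"turn":0}]}}

```text
time: 3.2
position: [0.4892, -0.1921, 0.268]
ee_rot: [-0.535, 0.461, -0.462, 0.536]
force: [0.6, 0.2, 0.8]
grip_width: 0.0099
```

Run:
```python
from h import *
st()
a,_=shot('scene')
save('l1.png',a,(230,170,310,230),6)
```

```text
t 3.2 p [ 0.4892 -0.1921  0.268 ] q [-4.890e-01  3.000e-01  1.511e+00  1.000e-03  1.329e+00  9.330e-01] rot [[0.148, 0.002, 0.989], [-0.989, 0.0, 0.148], [-0.0, -1.0, 0.002]] F [0.6 0.2 0.8] w 0.009928422331069874
```

View pics/l1.png

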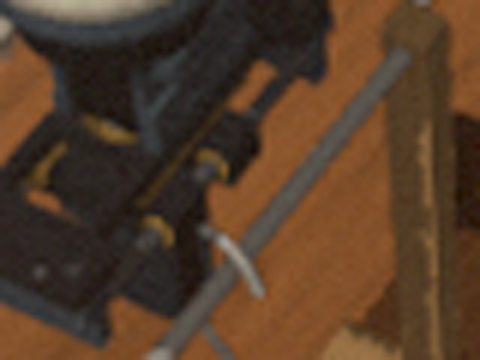

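The hook is up, with its upper point still over the rod on the far side. Now I'll draw it back and watch the force.

{"fn": "arm_command", "kwargs": {"motion": [{"dx":0,"dy":-2,"dz":-8,"turn":0},{"dx":0,"dy":-2,"dz":-18,"turn":0},{"dx":0,"dy":-2,"dz":-28,"turn":0}]}}

```text
time: 3.5
position: [0.4599, -0.1961, 0.2685]
ee_rot: [-0.535, 0.462, -0.461, 0.536]
force: [-1.0, -0.6, 1.0]
grip_width: 0.0103
```

{"fn": "arm_command", "kwargs": {"motion": [{"dx":0,"dy":0,"dz":-15,"turn":0},{"dx":0,"dy":0,"dz":-40,"turn":0},{"dx":0,"dy":-25,"dz":-45,"turn":0},{"dx":0,"dy":-60,"dz":-45,"turn":0},{"dx":0,"dy":-70,"dz":-45,"turn":0}]}}

```text
time: 3.92
position: [0.4147, -0.2035, 0.3421]
ee_rot: [-0.535, 0.461, -0.463, 0.536]
force: [0.2, -1.3, 0.8]
grip_width: 0.0101
```

Run:
```python
from h import *
st()
a,_=shot('scene')
save('l2.png',a,(200,140,320,230),5)
```

```text
t 3.9167 p [ 0.4147 -0.2035  0.3421] q [-5.860e-01  1.430e-01  1.520e+00  1.000e-03  1.476e+00  8.360e-01] rot [[0.147, 0.004, 0.989], [-0.989, -0.001, 0.147], [0.002, -1.0, 0.003]] F [ 0.2 -1.3  0.8] w 0.010074877830383624
```

View pics/l2.png

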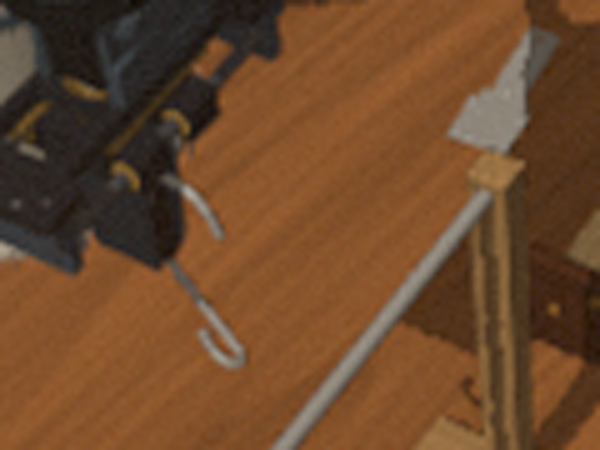

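Run:
```python
from h import *
p=robot.read_state()['position'];yaw=np.radians(8.55);ux=np.array([np.cos(yaw),np.sin(yaw),0])
for off in(.0115,.009):
  sl=p+ux*off+[0,0,.019]
  for d in(-.009,-.0045,0,.0045):
    P=hookpts(sl,yaw,np.radians(10),d);print(off,d,np.round(pix('scene',P[[2,4,5,6,-1]]),1).tolist())
# observed mask extremes
im=np.load('scene.npz')['im'];g=gray(im)[185:218,232:252]
for r in range(g.shape[0]): print(185+r,''.join('#' if x else '.' for x in g[r]))
```

```text
0.0115 -0.009 [[247.3, 211.5], [246.6, 213.5], [245.0, 213.3], [243.1, 212.3], [239.4, 207.1]]
0.0115 -0.0045 [[248.4, 210.3], [247.6, 212.2], [246.0, 212.0], [244.2, 211.1], [240.3, 206.0]]
0.0115 0 [[249.4, 209.0], [248.7, 211.0], [247.1, 210.8], [245.2, 209.8], [241.3, 205.0]]
0.0115 0.0045 [[250.4, 207.8], [249.7, 209.8], [248.1, 209.6], [246.2, 208.6], [242.2, 203.9]]
0.009 -0.009 [[246.5, 211.1], [245.8, 213.1], [244.2, 212.9], [242.3, 211.9], [238.6, 206.7]]
0.009 -0.0045 [[247.6, 209.9], [246.8, 211.9], [245.2, 211.7], [243.3, 210.7], [239.5, 205.7]]
0.009 0 [[248.6, 208.6], [247.8, 210.6], [246.3, 210.4], [244.4, 209.4], [240.4, 204.6]]
0.009 0.0045 [[249.6, 207.4], [248.9, 209.4], [247.3, 209.2], [245.4, 208.2], [241.4, 203.5]]
185 ..........##........
186 ...........#........
187 ....................
188 ....................
189 ....................
190 ....................
191 ....................
192 ..#.................
193 ....................
194 ...#................
195 ....#...............
196 .....#..............
197 ......#.............
198 ......#.............
199 .......#............
200 .......##...........
201 ........##..........
202 .........##.........
203 ..........#.........
204 ..........##........
205 ...........##.......
206 ........#...##......
207 ........##...##.....
208 .........#....#.....
209 .........##...##....
210 ..........##...##...
211 ...........##...#...
212 ............#####...
213 ....................
214 ....................
215 ....................
216 ....................
217 ....................
```

Run:
```python
from h import *
shot('top');
for n,(u0,v0,u1,v1) in(('top',(232,188,258,222)),('scene',(338,160,374,184))):
    im=np.load(n+'.npz')['im'].astype(int);b=im[...,2]  # blue high on steel, low on wood
    print(n)
    for v in range(v0,v1): print(v,' '.join('%3d'%x for x in b[v,u0:u1]))
```

```text
top
188  54  53  61  61  54  59  59  59  56  56  57  60  54  53  58  50  61  60  52  54  55  60  55  56  53  48
189  58  60  62  51  64  58  56  61  57  58  55  53  61  55  60  60  59  57  59  58  50  55  58  57  59  58
190  65  57  60  60  53  61  58  58  60  62  64  63  58  72  76  69  61  58  53  59  57  56  54  57  59  57
191  57  55  60  58  62  64  61  72  69  74  80  85  94 100 101  92  69  59  55  57  58  61  58  54  56  59
192  60  55  58  68  81  84  95  98 100 109 108 115 115 117 113  99  79  59  53  55  61  61  55  57  58  54
193  55  55  63  87 106 113 112 115 114 110 108 113 113 118 115 113  89  67  55  55  63  56  54  54  56  52
194  57  50  63  89 107 114 118 114 105  85  73  84 103 111 114 113  91  66  55  54  56  53  60  54  60  62
195  55  53  56  77  99 113 117 114 102  79  59  70 100 114 116 121 104  70  62  51  55  58  52  59  49  53
196  51  51  56  72  95 115 119 116 105 101  90  91 106 113 119 113 103  79  50  53  59  54  62  57  49  55
197  59  57  58  63  95 113 116 116 113 114 116 105 110 115 119 114 108  87  68  55  58  52  56  54  57  60
198  59  52  54 
[... 5433 characters left out ...]
  22  16  17  19  11  19   7  11  17  26  13  10  12   7  20  28  24  31  26  25  23  25  29  38  35  28  39
180  73  85  81  70  67  68  66  63  35   3   9  16  15  18  14  14  17  18  20  22  19  13  14  28  20  28  16  25  20  28  22  30  27  20  35  44
181  72  61  59  65  69  63  61  50  17  20  15  19  16  10  22  19  19  18  25  22  24  21  25  36  29  35  33  30  31  27  32  36  36  40  39  47
182  64  64  64  68  64  64  50  21  14  13  12  16  17  11  22  25  14  22  28  16  20  31  41  40  42  36  41  39  43  37  38  51  42  43  45  44
183  65  62  64  67  67  61  32  21  12  13  23   1  19  17  23  23  18  28  23  19  23  38  47  44  40  41  43  41  44  38  44  40  48  44  44  44
```

```bash
cat > plan.py <<'E'
from h import *
H,res=tri((361.7,171.3),(242.1,194.9)); 
psi=np.radians(9.0)
ux=np.array([np.cos(psi),np.sin(psi),0]);uy=np.array([-ux[1],ux[0],0]);a=np.radians(38)
xs=np.cos(a)*ux+[0,0,np.sin(a)];nn=-np.sin(a)*ux+[0,0,np.cos(a)]
Hm=H-.002*nn
def tip_off(d=-.005,off=.0115,tilt=10):  # tip minus TCP
    return hookpts(ux*off+[0,0,.019],psi,np.radians(tilt),d)[-1]
def tcp(s,n,y=0,**k): return Hm+s*1e-3*xs+n*1e-3*nn+y*1e-3*uy-tip_off(**k)
E
python3 - <<'E'
from plan import *
print('H',H,res,onplane('top',242.1,194.9,2,.1206),onplane('scene',361.7,171.3,2,.1206))
t=np.radians(10);c,s=np.cos(t),np.sin(t)
ang=np.radians(np.r_[np.linspace(33,-165,30)]);W=[(0,-24+40*k) for k in np.linspace(0,1,9)]
arc=[(22+11*np.cos(q),-72+11*np.sin(q)) for q in ang]
W=W+[tuple((1-k)*np.array((0,-24))+k*np.array(arc[0])) for k in np.linspace(0,1,20)]+arc+[tuple((1-k)*np.array(arc[-1])+k*np.array((9,-66.5))) for k in np.linspace(.1,1,5)]
W=np.array(W);W=np.c_[W[:,0]*c-W[:,1]*s,W[:,0]*s+W[:,1]*c];tip=W[-1]
X=np.array([np.cos(a),np.sin(a)]);N=np.array([-np.sin(a),np.cos(a)])
def clr(S,n,hole=False):
    P=W-tip; ps=P@X+S; pn=P@N+n
    # plate: s in [-50,10], n in[-2,2]
    def dist(lo,hi): return np.hypot(np.maximum(np.maximum(lo-ps,ps-hi),0),np.maximum(abs(pn)-2,0))-2.5
    dd=np.minimum(dist(-50,-4.5),dist(4.5,10)) if hole else dist(-50,10)
    i=dd.argmin();return round(dd[i],1),i,(round(ps[i],1),round(pn[i],1))
for S,n in((26,-7),(20,-7),(14,-6),(8,-5.5),(4,-5),(0,-5)): print(S,n,clr(S,n))
for S,n in((0,-4),(0,-2),(-.3,0),(-.5,2),(-1,4),(0,4),(1,4),(2,6),(1,6),(2,8),(3,8),(3,10),(4,12)): print('in',S,n,clr(S,n,True))
for s_,n_ in((26,-7),(0,-5)): print('tcp',tcp(s_,n_))
E
```

```text
H [0.53375852 0.22578849 0.11800161] [np.float64(7.090718252435624e-05), np.float64(7.09071825243179e-05)] [0.53327734 0.22532768 0.1206    ] [0.53504523 0.22375507 0.1206    ]
26 -7 (np.float64(14.3), np.int64(63), (np.float64(26.0), np.float64(-7.0)))
20 -7 (np.float64(8.7), np.int64(63), (np.float64(20.0), np.float64(-7.0)))
14 -6 (np.float64(3.2), np.int64(63), (np.float64(14.0), np.float64(-6.0)))
8 -5.5 (np.float64(1.0), np.int64(63), (np.float64(8.0), np.float64(-5.5)))
4 -5 (np.float64(0.5), np.int64(63), (np.float64(4.0), np.float64(-5.0)))
0 -5 (np.float64(0.5), np.int64(63), (np.float64(0.0), np.float64(-5.0)))
in 0 -4 (np.float64(2.4), np.int64(63), (np.float64(0.0), np.float64(-4.0)))
in 0 -2 (np.float64(2.0), np.int64(63), (np.float64(0.0), np.float64(-2.0)))
in -0.3 0 (np.float64(1.3), np.int64(62), (np.float64(-0.7), np.float64(-1.9)))
in -0.5 2 (np.float64(0.7), np.int64(61), (np.float64(-1.3), np.float64(-1.8)))
in -1 4 (np.float64(-0.2), np.int64(60), (np.float64(-2.2), np.float64(-1.7)))
in 0 4 (np.float64(0.8), np.int64(60), (np.float64(-1.2), np.float64(-1.7)))
in 1 4 (np.float64(1.4), np.int64(62), (np.float64(0.6), np.float64(2.1)))
in 2 6 (np.float64(0.8), np.int64(61), (np.float64(1.2), np.float64(2.2)))
in 1 6 (np.float64(1.2), np.int64(58), (np.float64(-0.8), np.float64(-2.5)))
in 2 8 (np.float64(1.2), np.int64(60), (np.float64(0.8), np.float64(2.3)))
in 3 8 (np.float64(0.2), np.int64(60), (np.float64(1.8), np.float64(2.3)))
in 3 10 (np.float64(0.7), np.int64(59), (np.float64(1.4), np.float64(2.4)))
in 4 12 (np.float64(-0.4), np.int64(53), (np.float64(2.6), np.float64(-2.9)))
tcp [0.52725674 0.22924098 0.17184359]
tcp [0.50580454 0.22584329 0.15741242]
```

{"fn": "arm_command", "kwargs": {"motion": [{"dx":-5,"dy":-30,"dz":0,"turn":0},{"dx":-35,"dy":-50,"dz":0,"turn":0},{"dx":-72,"dy":-60,"dz":10,"turn":0},{"dx":-108,"dy":-60,"dz":26,"turn":0},{"dx":-144,"dy":-60,"dz":44,"turn":0},{"dx":-180,"dy":-60,"dz":62,"turn":0},{"dx":-216,"dy":-60,"dz":80,"turn":0},{"dx":-252,"dy":-60,"dz":98,"turn":0},{"dx":-288,"dy":-60,"dz":116,"turn":0},{"dx":-324,"dy":-60,"dz":134,"turn":0}]}}

```text
time: 4.85
position: [0.4989, 0.1386, 0.3986]
ee_rot: [0.536, -0.461, 0.462, -0.536]
force: [1.1, -1.0, -0.2]
grip_width: 0.0103
```

```bash
sed -i 's/^Hm=.*/Hm=np.array([.535,.2248,.119])/' plan.py
python3 - <<'E'
from plan import *
from go import go
go(tcp(32,-8)); print(tcp(32,-8))
E
```

```text
t 4.85 p [0.4989 0.1386 0.3986] q [ 1.570e-01  2.060e-01  1.292e+00 -1.000e-03  1.643e+00  1.579e+00] rot [[0.148, 0.001, 0.989], [-0.989, -0.001, 0.148], [0.001, -1.0, 0.001]] F [ 1.1 -1.  -0.2] w 0.010280837533166548
shift mm dx,dy,dz [-84.7 221.2  46.4] toolx ang -81.50504843107777
[0.53256    0.22889581 0.17732396]
```

{"fn": "arm_command", "kwargs": {"motion": [{"dx":-30,"dy":20,"dz":16,"turn":0},{"dx":-60,"dy":40,"dz":32,"turn":0},{"dx":-85,"dy":70,"dz":48,"turn":0},{"dx":-85,"dy":105,"dz":50,"turn":0},{"dx":-85,"dy":140,"dz":50,"turn":0},{"dx":-85,"dy":170,"dz":50,"turn":0},{"dx":-85,"dy":195,"dz":50,"turn":0},{"dx":-85,"dy":210,"dz":50,"turn":0},{"dx":-85,"dy":218,"dz":50,"turn":0},{"dx":-85,"dy":220,"dz":50,"turn":0}]}}

```text
time: 5.68
position: [0.5345, 0.2289, 0.1763]
ee_rot: [0.537, -0.462, 0.462, -0.534]
force: [-0.0, -0.6, -0.6]
grip_width: 0.0101
```

Run:
```python
from plan import *
from go import go
go(tcp(28,-7))
for k in range(3): 
    a,_=robot.read_camera('scene'); b,_=robot.read_camera('top')
np.savez('n1.npz',a=a,b=b)
p=robot.read_state()['position'];psi=np.radians(8.5)
P=hookpts(p+np.array([np.cos(psi),np.sin(psi),0])*.0115+[0,0,.019],psi,np.radians(10),-.005)
print(np.round(pix('scene',P),1).tolist(),np.round(pix('top',P),1).tolist())
def c(im,u,v,w,h): return cv2.resize(im[v:v+h,u:u+w],(400,300),interpolation=cv2.INTER_CUBIC)
save('n1.png',np.hstack([c(a,330,140,60,45),c(b,215,165,60,45)]))
```

```text
t 5.6833 p [0.5345 0.2289 0.1763] q [ 0.303  0.473  1.5   -0.002  1.172  1.726] rot [[0.148, -0.003, 0.989], [-0.989, -0.002, 0.148], [0.002, -1.0, -0.003]] F [-0.  -0.6 -0.6] w 0.010077429995003048
shift mm dx,dy,dz [-0.2  0.7 -5.7] toolx ang -81.51265192282398
[[369.0, 160.2], [378.6, 173.6], [379.1, 175.1], [378.8, 176.3], [377.7, 176.9], [376.1, 176.9], [374.5, 176.1], [373.2, 174.9], [372.9, 174.2], [372.1, 171.9]] [[235.9, 184.0], [237.8, 171.8], [238.2, 171.2], [238.6, 171.9], [239.1, 173.5], [239.5, 175.6], [239.8, 177.6], [239.9, 179.1], [239.8, 179.5], [239.3, 180.4]]
```

View pics/n1.png

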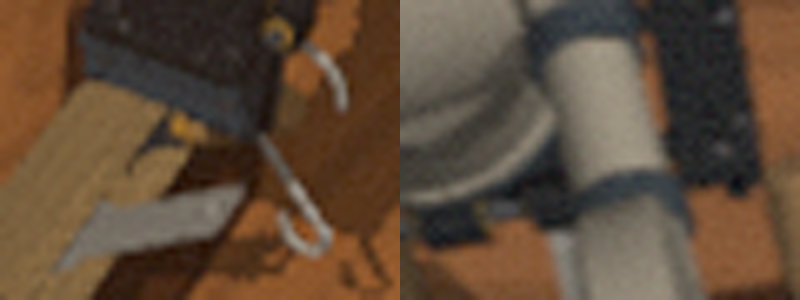

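{"fn": "arm_command", "kwargs": {"motion": [{"dx":0,"dy":1,"dz":-6,"turn":0},{"dx":0,"dy":5,"dz":-11.5,"turn":0},{"dx":0,"dy":9.5,"dz":-17,"turn":0},{"dx":0,"dy":14,"dz":-22.5,"turn":0},{"dx":0,"dy":18,"dz":-28,"turn":0},{"dx":0,"dy":18,"dz":-28,"turn":0},{"dx":0,"dy":18,"dz":-28,"turn":0}]}}

```text
time: 6.57
position: [0.5085, 0.2256, 0.1612]
ee_rot: [-0.535, 0.461, -0.462, 0.536]
force: [0.2, 0.4, -0.2]
grip_width: 0.0101
```

Run:
```python
from plan import *
from go import go
go(tcp(0,-7));print(robot.read_state()['wrist_torque'])
a,_=robot.read_camera('scene'); b,_=robot.read_camera('top')
p=robot.read_state()['position'];psi=np.radians(8.5)
P=hookpts(p+np.array([np.cos(psi),np.sin(psi),0])*.0115+[0,0,.019],psi,np.radians(10),-.005)
print(np.round(pix('scene',P),1).tolist(),'hole',pix('scene',Hm+.002*nn))
save('n2.png',a,(340,145,390,185),10)
```

```text
t 6.5667 p [0.5085 0.2256 0.1612] q [ 0.311  0.456  1.583 -0.002  1.101  1.735] rot [[0.148, 0.002, 0.989], [-0.989, -0.001, 0.148], [0.001, -1.0, 0.002]] F [ 0.2  0.4 -0.2] w 0.010057230278468809
shift mm dx,dy,dz [ 0.6  2.8 -1.5] toolx ang -81.49837120687873
[-0.01740537  0.04681943 -0.01980219]
[[360.5, 161.1], [370.1, 174.3], [370.6, 175.8], [370.3, 177.0], [369.3, 177.6], [367.8, 177.5], [366.2, 176.8], [364.9, 175.5], [364.5, 174.8], [363.7, 172.6]] hole [[361.52547948 170.97012833]]
```

View pics/n2.png

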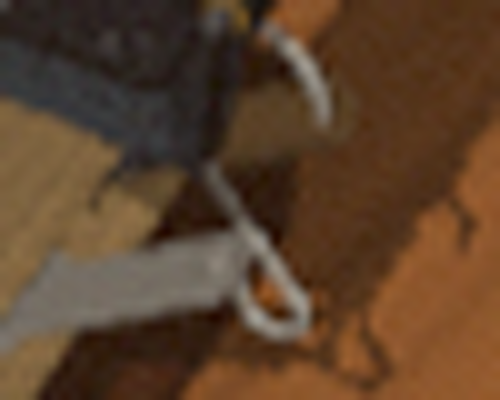

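The scene view shows the tip under the handle end at about (364,173) with the hole at (361.7,171.2). The force is about zero. I'll close the last 3 mm.

{"fn": "arm_command", "kwargs": {"motion": [{"dx":0.5,"dy":2,"dz":-1.2,"turn":0},{"dx":0.5,"dy":2.5,"dz":-2.3,"turn":0},{"dx":0.5,"dy":2.5,"dz":-2.3,"turn":0}]}}

```text
time: 6.92
position: [0.5069, 0.2248, 0.1589]
ee_rot: [-0.535, 0.461, -0.463, 0.536]
force: [0.7, -0.6, -0.1]
grip_width: 0.01
```

```bash
cat > sn.py <<'E'
from plan import *
s=robot.read_state();t=s['position']+tip_off()-Hm
print('t',round(s['time'],2),'tip s,n,y mm',np.round([1e3*t@xs,1e3*t@nn,1e3*t@uy],1),'F',np.round(s['force'],1),'T',np.round(s['wrist_torque'],2),'w',round(s['grip_width'],4))
E
python3 sn.py
```

```text
t 6.92 tip s,n,y mm [ 0.2 -6.5  0. ] F [ 0.7 -0.6 -0.1] T [-0.02  0.06 -0.02] w 0.01
```

Now rise along the hole axis, 5 mm.

{"fn": "arm_command", "kwargs": {"motion": [{"dx":0,"dy":-1.5,"dz":-1.2,"turn":0},{"dx":0,"dy":-3,"dz":-2,"turn":0},{"dx":0,"dy":-4,"dz":-3,"turn":0},{"dx":0,"dy":-4,"dz":-3,"turn":0}]}}

```text
time: 7.25
position: [0.5039, 0.2244, 0.1633]
ee_rot: [-0.535, 0.461, -0.463, 0.536]
force: [0.3, 1.3, 0.1]
grip_width: 0.0097
```

```bash
python3 sn.py
```

```text
t 7.25 tip s,n,y mm [ 0.5 -1.2  0.1] F [0.3 1.3 0.1] T [ 0.02 -0.01 -0.04] w 0.0097
```

{"fn": "arm_command", "kwargs": {"motion": [{"dx":0,"dy":-1.5,"dz":-1,"turn":0},{"dx":0,"dy":-3,"dz":-1.5,"turn":0},{"dx":0,"dy":-3,"dz":-1.5,"turn":0}]}}

```text
time: 7.5
position: [0.5024, 0.2243, 0.1666]
ee_rot: [-0.535, 0.46, -0.463, 0.536]
force: [0.1, 0.1, -0.5]
grip_width: 0.0097
```

```bash
python3 sn.py
python3 - <<'E'
from h import *
a,_=robot.read_camera('scene');save('n3.png',a,(340,145,390,185),10)
E
```

```text
t 7.5 tip s,n,y mm [1.4 2.4 0.1] F [ 0.1  0.1 -0.5] T [ 0.03  0.   -0.01] w 0.0097
```

View pics/n3.png

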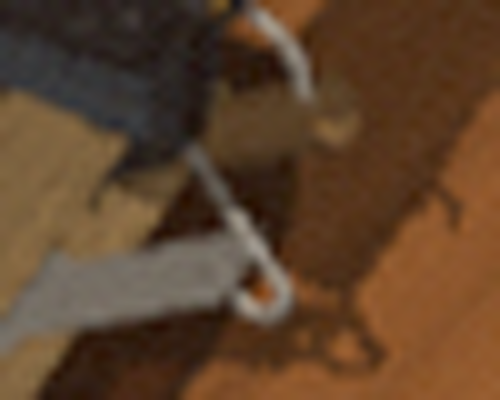

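```bash
cat > edge.py <<'E'
from h import *
ref=np.load('scene.npz')['im'].astype(float)
def rows(im,u):  # subpixel top/bottom edges of steel in column u (blue channel)
    b=im[160:186,u,2].astype(float);o=[]
    k=int(np.argmax(b>85));o.append(160+k-1+(85-b[k-1])/(b[k]-b[k-1]))
    j=k
    while b[j+1]>70 or b[j]>85: 
        j+=1
        if b[j]<70: break
    o.append(160+j-1+(b[j-1]-70)/(b[j-1]-b[j]) if b[j]<b[j-1] else np.nan)
    return o
def cmp(im,us=range(350,362)):
    d=np.array([np.array(rows(im,u))-rows(ref,u) for u in us]);return np.round(d,2)
if __name__=='__main__':
    a,_=robot.read_camera('scene'); print(cmp(a).T)
    n=np.load('n1.npz')['a'];print(cmp(n).T)
    for v in range(166,178): print(v,a[v,354:370,2])
    print(pix('scene',[[.535,.2248,.119],[.535,.2248,.122]]))
E
python3 edge.py
```

```text
[[-2.000e-02  4.000e-02 -1.300e-01 -6.000e-02 -6.000e-02  1.200e-01
   8.000e-02 -6.000e-02 -1.000e-01 -5.000e-02 -1.000e-02 -5.730e+00]
 [-8.000e-02  4.000e-02  1.800e-01  4.000e-02  2.100e-01 -5.000e-02
  -6.000e-02  1.300e-01  1.100e-01  8.000e-02  3.000e-02 -1.109e+01]]
[[-0.09  0.02 -0.05 -0.22  0.01  0.02  0.14 -0.13 -0.16  0.    0.03 -0.17]
 [-0.09  0.1  -0.15 -0.06 -0.09 -0.02 -0.08  0.03 -0.08 -0.01  0.21 -0.18]]
166 [ 70  66  30  16  11  11  14  13  79 125 100   6   9  10  15  21]
167 [ 65  42  11  21  16  17  16   7  59 119 132  42  37  16  18  18]
168 [ 48   4   0  16  36  42  47  64  75  96 120 105  44  12  18  31]
169 [ 46  46  67  82  83  84  91  96  97  99 118 141  88  13  28  21]
170 [ 85  84  97 100 100  99 102 102  97  96 102 119 125  36  23  27]
171 [101  97 100 100  99  94  97 105 106  98  72  58 110  99  31  18]
172 [101 102 102 100  96  95  94 101 106  94  48  14  75 125  95  28]
173 [101  99 103 100  99  96  98  96 102  83  22  21  52 105 127  58]
174 [ 98 100 103 102 105 105 109 102  82 101 100  33  35  82 133  64]
175 [107 100  89  80  83  77  71  68  41  86 128 116  75  93 105  45]
176 [ 80  65  48  35  34  14   5   8   6  38  84 113  97  84  60  25]
177 [18 16 13 11 13 15 11  8 17 18 27 41 67 56 26 26]
[[361.843145   171.44724142]
 [361.905722   170.80045115]]
```

The plate has not lifted (edge shift under 0.1 px), and by estimate the tip is level with its upper face. I'll keep rising gently.

{"fn": "arm_command", "kwargs": {"motion": [{"dx":0,"dy":-1.5,"dz":-1,"turn":0},{"dx":0,"dy":-3,"dz":-2,"turn":0},{"dx":0,"dy":-3,"dz":-2,"turn":0}]}}

```text
time: 7.85
position: [0.5003, 0.224, 0.1696]
ee_rot: [-0.535, 0.46, -0.463, 0.536]
force: [0.3, 0.3, -1.0]
grip_width: 0.01
```

```bash
python3 sn.py; python3 edge.py
```

```text
t 7.85 tip s,n,y mm [1.6 6.  0.2] F [ 0.3  0.3 -1. ] T [ 0.04 -0.04  0.01] w 0.01
[[-3.800e-01  1.000e-02 -5.000e-02 -2.200e-01  0.000e+00  2.000e-02
   1.600e-01  5.000e-02 -7.000e-02  1.000e-02  1.000e-01 -6.940e+00]
 [-6.000e-02  5.000e-02  3.400e-01 -1.300e-01 -3.000e-02  3.000e-02
  -5.000e-02  2.500e-01 -1.500e-01 -7.000e-02  3.000e-02 -1.031e+01]]
[[-0.09  0.02 -0.05 -0.22  0.01  0.02  0.14 -0.13 -0.16  0.    0.03 -0.17]
 [-0.09  0.1  -0.15 -0.06 -0.09 -0.02 -0.08  0.03 -0.08 -0.01  0.21 -0.18]]
166 [ 68  67  34  12  17  13  17  14  75 125  96  13  11  19  19  20]
167 [ 66  42  11  15  17  16  16   7  38 100 129  50  37  11  19  24]
168 [ 48  16  13  10  28  43  48  65  76  90 120 103  44   3  13  22]
169 [ 48  48  68  78  82  83  86  98 100  99 111 131  94   8  28  24]
170 [ 84  86  93 103 102  99 103 113 108  98  97 111 134  71  20  27]
171 [101 102 102  99 100  98  94 111 115  92  78  61 112 120  38  26]
172 [ 99  98  98 102  99  98  94 100 107  94  48  18  72 119 105  35]
173 [ 99 100  96  98  99  97 100 102 102  88  31  16  47  93 119  28]
174 [102 101 102 103 107 103 110 103  77  97 138 108  74  97  93  30]
175 [105 101  89  82  79  73  71  62  30  68 127 125 113  84  58  24]
176 [74 68 49 38 33 18  4 14  9 17 36 70 86 35 28 20]
177 [13  6 20 11 21  8 13 14 24 24 21 19 23 20 26 17]
[[361.843145   171.44724142]
 [361.905722   170.80045115]]
```

{"fn": "arm_command", "kwargs": {"motion": [{"dx":0,"dy":-1.5,"dz":-0.7,"turn":0},{"dx":0,"dy":-3,"dz":-1.4,"turn":0},{"dx":0,"dy":-3,"dz":-1.4,"turn":0}]}}

```text
time: 8.15
position: [0.499, 0.2238, 0.1729]
ee_rot: [-0.535, 0.46, -0.463, 0.537]
force: [-0.1, 0.5, 0.1]
grip_width: 0.0101
```

```bash
python3 sn.py; python3 edge.py|head -4;  python3 - <<'E'
from h import *
a,_=robot.read_camera('scene');save('n4.png',a,(342,150,382,180),12)
E
```

```text
t 8.15 tip s,n,y mm [2.5 9.4 0.2] F [-0.1  0.5  0.1] T [0.01 0.08 0.01] w 0.0101
[[-0.47 -0.09 -0.17 -0.21  0.    0.11  0.08  0.03 -0.12 -0.12 -0.04 -0.18]
 [ 0.1   0.03 -0.11 -0.24 -0.05  0.16 -0.08  0.46 -0.24 -0.04  0.   -0.06]]
[[-0.09  0.02 -0.05 -0.22  0.01  0.02  0.14 -0.13 -0.16  0.    0.03 -0.17]
 [-0.09  0.1  -0.15 -0.06 -0.09 -0.02 -0.08  0.03 -0.08 -0.01  0.21 -0.18]]
```

View pics/n4.png

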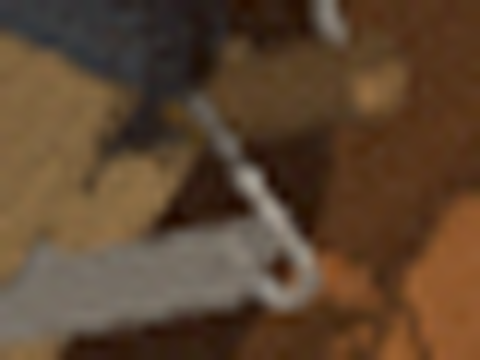

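{"fn": "arm_command", "kwargs": {"motion": [{"dx":0,"dy":-2,"dz":0.5,"turn":0},{"dx":0,"dy":-4,"dz":3,"turn":0},{"dx":0,"dy":-6,"dz":5.5,"turn":0},{"dx":0,"dy":-8,"dz":8.5,"turn":0},{"dx":0,"dy":-8,"dz":8.5,"turn":0}]}}

```text
time: 8.67
position: [0.5082, 0.2252, 0.1811]
ee_rot: [-0.535, 0.46, -0.463, 0.537]
force: [-2.2, 0.1, -0.9]
grip_width: 0.0103
```

```bash
cat > look.py <<'E'
from h import *
import sys
a,_=robot.read_camera('scene');np.savez(sys.argv[1],im=a)
n=np.load('n1.npz')['a']
print('top corner profile now/ref');
for v in range(164,178): print(v,a[v,352:376,2],'|',n[v,360:370,2])
E
python3 sn.py; python3 look.py p1.npz
```

```text
t 8.67 tip s,n,y mm [14.9 10.1  0.2] F [-2.2  0.1 -0.9] T [-0.05  0.23 -0.03] w 0.0103
top corner profile now/ref
164 [ 64  68  70  72  65  51   6  19   2  24   9  11  58 113 100  17  14  24
  23  21  25  31  23  27] | [11 19 19 20 14 16 15 20  7 21]
165 [ 66  72  66  66  54  22  14  19  23  20  17  14  13  90 148  91   7  22
  24  17  31  22  28  32] | [14 10 15 15 17 10 18 12 22 19]
166 [ 70  71  67  64  33  14  22  18  15  10  16  12  14  56 123 123  34  21
  24  24  31  28  29  34] | [25 23 20 20 15 12 20 18 14 22]
167 [ 72  70  64  41  16  13  20  20  13  16   9  15  31  35  70 122  97  26
  20  29  32  26  25  26] | [ 2  8 22 35 41 43 41 10  5 23]
168 [ 65  60  49  15   7  12  19  28  44  53  67  83  89  60  87 116 141  91
  25  19  29  29  31  24] | [46 69 80 86 85 84 62 14 19 24]
169 [ 63  57  45  47  69  81  81  82  89  90  97 108 112  77 104 104 123 124
  46  21  23  26  25  26] | [ 89 100 100 104 101  97  52  16  15  27]
170 [ 90  87  82  88  94 104 105 103 103 105 103 112 116  93 101  93  74 110
 104  29  26  24  25  29] | [100 111 109  92  99  76  26  30  39  42]
171 [10
[... 241 characters left out ...]
] | [ 97 109 106  94  53  17  34  46  41  45]
173 [100 100  97  98 102  96  99  99  97  99 100 103 104  96  91 130 111 103
 111  52  38  35  39  39] | [103 102 100  74  24  28  44  44  44  40]
174 [ 98 100  98 101 104 100 105 106 104 108 104  88  83  73  68 105 100  91
  80  39  38  40  45  47] | [104  98  75  33  19  39  45  42  40  35]
175 [105 103 103 102 102  85  81  80  77  70  69  52  42  41  33  31  31  33
  24  32  33  27  40  40] | [76 61 35 18 25 41 36 37 32 28]
176 [84 79 78 73 68 46 40 36 18 12 12 18 23 29 26 20 27 23 20 23 26 26 25 30] | [ 9 13 12 21 21 29 26 26 23 21]
177 [40 30 22  9  8 10 16 17 18  7 18 29 29 30 21 33 26 25 26 25 25 25 30 27] | [ 5 12 22 28 26 21 24 22 32 27]
```

The hook is threaded. The plate's end moved about 3 px with the hook, at a 2.2 N pull. I'll draw it along the slope.

{"fn": "arm_command", "kwargs": {"motion": [{"dx":0,"dy":-3,"dz":4,"turn":0},{"dx":0,"dy":-6,"dz":8,"turn":0},{"dx":0,"dy":-9,"dz":12,"turn":0},{"dx":0,"dy":-12,"dz":16,"turn":0},{"dx":0,"dy":-15.5,"dz":20,"turn":0},{"dx":0,"dy":-18.5,"dz":24,"turn":0},{"dx":0,"dy":-18.5,"dz":24,"turn":0}]}}

```text
time: 9.3
position: [0.5329, 0.2289, 0.2003]
ee_rot: [-0.534, 0.46, -0.463, 0.537]
force: [-0.4, 0.1, -1.6]
grip_width: 0.01
```

```bash
python3 sn.py
```

```text
t 9.3 tip s,n,y mm [46.4  9.9 -0. ] F [-0.4  0.1 -1.6] T [ 0.02  0.04 -0.03] w 0.01
```

{"fn": "arm_command", "kwargs": {"motion": [{"dx":0,"dy":-3,"dz":4,"turn":0},{"dx":0,"dy":-6,"dz":8,"turn":0},{"dx":0,"dy":-9.5,"dz":12,"turn":0},{"dx":0,"dy":-12.5,"dz":16,"turn":0},{"dx":0,"dy":-16,"dz":20,"turn":0},{"dx":0,"dy":-19,"dz":24,"turn":0},{"dx":0,"dy":-23,"dz":28,"turn":0},{"dx":0,"dy":-23,"dz":28,"turn":0}]}}

```text
time: 9.97
position: [0.5615, 0.2332, 0.2243]
ee_rot: [-0.534, 0.46, -0.464, 0.538]
force: [-0.9, -0.3, -2.8]
grip_width: 0.01
```

```bash
python3 sn.py
```

```text
t 9.97 tip s,n,y mm [84.  10.9 -0.2] F [-0.9 -0.3 -2.8] T [0.05 0.25 0.04] w 0.01
```

{"fn": "arm_command", "kwargs": {"motion": [{"dx":0,"dy":-4,"dz":4,"turn":0},{"dx":0,"dy":-9,"dz":7,"turn":0},{"dx":0,"dy":-15,"dz":9,"turn":0},{"dx":0,"dy":-22,"dz":10,"turn":0},{"dx":0,"dy":-30,"dz":10,"turn":0},{"dx":0,"dy":-38,"dz":10,"turn":0},{"dx":0,"dy":-46,"dz":10,"turn":0},{"dx":0,"dy":-54,"dz":10,"turn":0},{"dx":0,"dy":-62,"dz":10,"turn":0},{"dx":0,"dy":-70,"dz":10,"turn":0}]}}

```text
time: 10.8
position: [0.5709, 0.2347, 0.2953]
ee_rot: [-0.534, 0.46, -0.464, 0.538]
force: [1.2, -0.5, -2.4]
grip_width: 0.0102
```

```bash
python3 sn.py
```

```text
t 10.8 tip s,n,y mm [135.2  61.1  -0.3] F [ 1.2 -0.5 -2.4] T [ 0.04 -0.08  0.03] w 0.0102
```

{"fn": "arm_command", "kwargs": {"motion": [{"dx":0,"dy":-8,"dz":0,"turn":0},{"dx":0,"dy":-18,"dz":0,"turn":0},{"dx":0,"dy":-30,"dz":0,"turn":0},{"dx":0,"dy":-42,"dz":0,"turn":0},{"dx":0,"dy":-54,"dz":0,"turn":0},{"dx":0,"dy":-66,"dz":0,"turn":0},{"dx":0,"dy":-78,"dz":0,"turn":0},{"dx":0,"dy":-88,"dz":0,"turn":0},{"dx":0,"dy":-95,"dz":0,"turn":0},{"dx":0,"dy":-98,"dz":0,"turn":0}]}}

```text
time: 11.63
position: [0.5704, 0.2347, 0.3946]
ee_rot: [-0.533, 0.459, -0.464, 0.538]
force: [0.5, -0.0, -2.1]
grip_width: 0.0099
```

```bash
python3 sn.py; python3 go.py .45 -.1 .43
python3 - <<'E'
from h import *
a,_=shot('scene');b,D=shot('top')
def c(im,u,v,w,h): return cv2.resize(im[v:v+h,u:u+w],(400,400),interpolation=cv2.INTER_CUBIC)
save('car.png',np.hstack([c(a,300,80,130,130),c(a,180,150,160,160)]))
E
```

```text
t 11.63 tip s,n,y mm [196.  139.6  -0.2] F [ 0.5 -0.  -2.1] T [-0.   -0.02 -0.06] w 0.0099
t 11.6333 p [0.5704 0.2347 0.3946] q [ 0.295  0.367  1.072 -0.002  1.693  1.717] rot [[0.147, 0.01, 0.989], [-0.989, 0.001, 0.147], [0.0, -1.0, 0.01]] F [ 0.5 -0.  -2.1] w 0.009934866989060516
shift mm dx,dy,dz [ 313.3  -36.9 -168.1] toolx ang -81.52499939019508
```

{"fn": "arm_command", "kwargs": {"motion": [{"dx":0,"dy":-8,"dz":-4,"turn":0},{"dx":0,"dy":-18,"dz":-12,"turn":0},{"dx":0,"dy":-28,"dz":-24,"turn":0},{"dx":0,"dy":-36,"dz":-40,"turn":0},{"dx":0,"dy":-40,"dz":-58,"turn":0},{"dx":0,"dy":-40,"dz":-76,"turn":0},{"dx":0,"dy":-40,"dz":-94,"turn":0},{"dx":0,"dy":-40,"dz":-112,"turn":0},{"dx":0,"dy":-40,"dz":-130,"turn":0},{"dx":0,"dy":-40,"dz":-148,"turn":0}]}}

```text
time: 12.57
position: [0.4215, 0.2124, 0.4333]
ee_rot: [-0.533, 0.459, -0.464, 0.538]
force: [-0.6, -0.2, -2.1]
grip_width: 0.0098
```

{"fn": "arm_command", "kwargs": {"motion": [{"dx":2,"dy":0,"dz":-16,"turn":0},{"dx":6,"dy":0,"dz":-28,"turn":0},{"dx":14,"dy":0,"dz":-36,"turn":0},{"dx":26,"dy":0,"dz":-40,"turn":0},{"dx":42,"dy":0,"dz":-42,"turn":0},{"dx":60,"dy":0,"dz":-42,"turn":0},{"dx":80,"dy":0,"dz":-42,"turn":0},{"dx":100,"dy":0,"dz":-42,"turn":0},{"dx":120,"dy":0,"dz":-42,"turn":0},{"dx":140,"dy":0,"dz":-42,"turn":0}]}}

```text
time: 13.4
position: [0.4005, 0.0663, 0.4332]
ee_rot: [-0.533, 0.459, -0.464, 0.538]
force: [0.8, 0.1, -2.0]
grip_width: 0.0096
```

```bash
python3 go.py .408 -.2035 .43
```

```text
t 13.4 p [0.4005 0.0663 0.4332] q [1.600e-02 3.000e-03 1.439e+00 1.000e-03 1.690e+00 1.439e+00] rot [[0.147, 0.01, 0.989], [-0.989, 0.001, 0.147], [0.0, -1.0, 0.01]] F [ 0.8  0.1 -2. ] w 0.00962814915103107
shift mm dx,dy,dz [267.9   3.  -32.4] toolx ang -81.52660246043612
```

{"fn": "arm_command", "kwargs": {"motion": [{"dx":22,"dy":0,"dz":-6,"turn":0},{"dx":46,"dy":0,"dz":-12,"turn":0},{"dx":72,"dy":0,"dz":-18,"turn":0},{"dx":98,"dy":0,"dz":-24,"turn":0},{"dx":124,"dy":0,"dz":-30,"turn":0},{"dx":150,"dy":0,"dz":-34,"turn":0},{"dx":176,"dy":0,"dz":-36,"turn":0},{"dx":200,"dy":0,"dz":-36,"turn":0},{"dx":222,"dy":0,"dz":-36,"turn":0},{"dx":240,"dy":0,"dz":-36,"turn":0}]}}

```text
time: 14.23
position: [0.3999, -0.1785, 0.4332]
ee_rot: [-0.533, 0.459, -0.465, 0.538]
force: [-0.7, 0.6, -2.5]
grip_width: 0.0099
```

{"fn": "arm_command", "kwargs": {"motion": [{"dx":12,"dy":0,"dz":0,"turn":0},{"dx":20,"dy":0,"dz":0,"turn":0},{"dx":25,"dy":5,"dz":0,"turn":0},{"dx":27,"dy":15,"dz":0,"turn":0},{"dx":28,"dy":30,"dz":0,"turn":0},{"dx":28,"dy":48,"dz":0,"turn":0},{"dx":28,"dy":66,"dz":0,"turn":0},{"dx":28,"dy":84,"dz":0,"turn":0},{"dx":28,"dy":100,"dz":0,"turn":0},{"dx":28,"dy":110,"dz":0,"turn":0}]}}

```text
time: 15.07
position: [0.4042, -0.2048, 0.321]
ee_rot: [-0.533, 0.46, -0.464, 0.538]
force: [0.8, 0.1, -2.2]
grip_width: 0.01
```

```bash
python3 go.py .488 -.1915 .268
```

```text
t 15.0667 p [ 0.4042 -0.2048  0.321 ] q [-0.606  0.142  1.579  0.006  1.416  0.816] rot [[0.147, 0.008, 0.989], [-0.989, 0.002, 0.147], [-0.001, -1.0, 0.008]] F [ 0.8  0.1 -2.2] w 0.01004652011642619
shift mm dx,dy,dz [-0.8 53.7 84.4] toolx ang -81.54306810336028
```

{"fn": "arm_command", "kwargs": {"motion": [{"dx":0,"dy":12,"dz":5,"turn":0},{"dx":0,"dy":26,"dz":10,"turn":0},{"dx":0,"dy":40,"dz":15,"turn":0},{"dx":0,"dy":48,"dz":20,"turn":0},{"dx":0,"dy":50,"dz":22,"turn":0},{"dx":0,"dy":50,"dz":22,"turn":0},{"dx":0,"dy":50,"dz":22,"turn":0},{"dx":0,"dy":50,"dz":22,"turn":0}]}}

```text
time: 15.73
position: [0.4264, -0.2016, 0.2718]
ee_rot: [-0.533, 0.46, -0.464, 0.538]
force: [0.4, -0.0, -1.9]
grip_width: 0.0101
```

```bash
cat > up.py <<'E'
from h import *
def upper(p,tilt,psi=np.radians(8.5),off=.0115):
    X=np.array([np.cos(psi),np.sin(psi),0]);sl=p+X*off+[0,0,.019];c,s=np.cos(tilt),np.sin(tilt)
    L=[(22+22*np.cos(q),18+22*np.sin(q)) for q in np.radians([180,150,120,90,60,30,0])]+[(44,13)]
    return np.array([sl+1e-3*(X*(x*c-z*s)+np.array([0,0,1])*(x*s+z*c)) for x,z in L])
E
python3 go.py .488 -.1915 .268
python3 - <<'E'
from up import *
a,_=shot('scene');p=robot.read_state()['position']
for t in(0,5,10,15):
    P=upper(p,np.radians(t));print(t,np.round(pix('scene',P),1).tolist(), np.round(pix('scene',hookpts(p+np.array([.989,.148,0])*.0115+[0,0,.019],np.radians(8.5),np.radians(t),-.005)[[0,1,4,-1]]),1).tolist())
im=a.copy();q=pix('scene',upper(p,np.radians(10)))
save('h1.png',a,(215,170,285,240),8)
E
```

```text
t 15.7333 p [ 0.4264 -0.2016  0.2718] q [-0.573  0.212  1.627  0.006  1.296  0.848] rot [[0.147, 0.009, 0.989], [-0.989, 0.001, 0.147], [0.0, -1.0, 0.009]] F [ 0.4 -0.  -1.9] w 0.01010550443818317
shift mm dx,dy,dz [-0.9  4.4 62.4] toolx ang -81.53183135511986
0 [[237.8, 200.6], [238.1, 198.2], [240.4, 197.4], [243.9, 198.3], [247.8, 200.7], [250.9, 204.1], [252.4, 207.3], [252.6, 208.6]] [[239.9, 211.0], [251.0, 226.9], [250.2, 229.8], [243.9, 223.5]]
5 [[237.2, 200.4], [237.3, 197.8], [239.2, 196.6], [242.6, 197.3], [246.5, 199.5], [249.8, 202.8], [251.6, 206.1], [252.0, 207.4]] [[240.6, 211.3], [252.7, 227.1], [252.3, 230.3], [245.6, 224.1]]
10 [[236.7, 200.2], [236.5, 197.4], [238.1, 196.0], [241.3, 196.3], [245.2, 198.3], [248.6, 201.5], [250.7, 204.9], [251.3, 206.3]] [[241.3, 211.5], [254.2, 227.1], [254.3, 230.6], [247.4, 224.6]]
15 [[236.3, 200.0], [235.6, 197.1], [237.0, 195.4], [240.0, 195.4], [243.8, 197.2], [247.4, 200.2], [249.8, 203.6], [250.4, 205.1]] [[241.9, 211.7], [255.7, 227.0], [256.2, 230.7], [249.0, 225.0]]
```

View pics/h1.png

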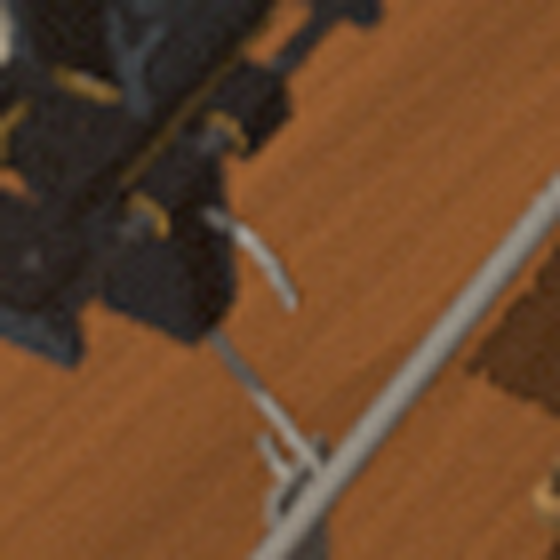

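The view shows the hook with the scraper threaded at (248,226), and the upper point at (251.6,208), which fits a tilt of about 7–10°. Next I'll move over the rod.

{"fn": "arm_command", "kwargs": {"motion": [{"dx":0,"dy":-6,"dz":3,"turn":0},{"dx":0,"dy":-7,"dz":10,"turn":0},{"dx":0,"dy":-7,"dz":19,"turn":0},{"dx":0,"dy":-7,"dz":28,"turn":0},{"dx":0,"dy":-7,"dz":37,"turn":0},{"dx":0,"dy":-7,"dz":46,"turn":0},{"dx":0,"dy":-7,"dz":54,"turn":0},{"dx":0,"dy":-7,"dz":60,"turn":0},{"dx":0,"dy":-7,"dz":62,"turn":0},{"dx":0,"dy":-7,"dz":62,"turn":0}]}}

```text
time: 16.62
position: [0.4881, -0.1924, 0.2792]
ee_rot: [-0.533, 0.46, -0.464, 0.538]
force: [-0.3, -1.3, -3.0]
grip_width: 0.01
```

```bash
python3 go.py .488 -.1915 .2352;python3 - <<'E'
from up import *
a,_=shot('scene');p=robot.read_state()['position']
print(np.round(pix('scene',upper(p,np.radians(8))),1).tolist(),'rod',pix('scene',[[.5195,-.2,.29],[.515,-.17,.29]]))
for v in range(190,212): print(v,a[v,246:272,2])
E
```

```text
t 16.6167 p [ 0.4881 -0.1924  0.2792] q [-0.493  0.286  1.501  0.006  1.348  0.928] rot [[0.147, 0.009, 0.989], [-0.989, 0.001, 0.147], [-0.0, -1.0, 0.009]] F [-0.3 -1.3 -3. ] w 0.010006918182910282
shift mm dx,dy,dz [-0.9 44.  -0.4] toolx ang -81.51896373294429
[[257.2, 207.9], [257.2, 205.2], [259.2, 203.9], [262.7, 204.4], [266.7, 206.6], [270.1, 209.8], [272.0, 213.2], [272.4, 214.6]] rod [[262.77559825 221.18142359]
 [269.54326346 212.70737116]]
190 [32 33 39 35 38 45 54 60 60 46 31 23 22 21 24 22 26 32 32 31 34 39 30 23
 20 26]
191 [34 30 31 38 32 36 41 55 53 44 28 20 20 27 22 26 30 39 34 33 33 33 25 26
 12 24]
192 [31 28 26 33 34 31 36 41 50 38 24 19 30 26 24 21 37 42 36 29 32 18 24 22
 18 22]
193 [32 31 30 30 32 34 31 34 18 25 19 25 18 17 20 25 43 58 61 46 31 27 20 17
 26 30]
194 [38 37 33 37 34 34 35 30 24 20 19 24 31 33 33 37 49 62 59 44 36 22 13 24
 30 41]
195 [33 37 31 34 33 36 32 28 18 10 19 28 34 35 38 60 57 59 42 39 42 22 19 31
 43 43]
196 [36 35 26 37 35 35 31 13 23 33 21 27 35 32 44 54 63 43 37 30 29 30 28 40
 43 42]
197 [27 37 37 38 31 26 21 26 30 27 29 31 34 33 31 
[... 680 characters left out ...]
23 58 73 79 66 49 39 43 45
 45 44]
206 [ 28  33  39  37  37  40  51  58  51  42  38  40  26  12  21  28  35  51
  70 103 123  59  33  48  45  43]
207 [ 31  24  38  37  34  42  52  59  47  32  24  32  28  18  17  26  34  29
  44  96 142 130  82  39  41  46]
208 [ 31  27  35  37  31  37  46  43  42  38  24  30  29  23  24   9  35  36
  38  53 100 138 123  73  37  61]
209 [ 31  33  33  39  37  40  32  35  32  35  30  33  24   9  21  26  28  34
  40  41  50  93 122 112  64  66]
210 [ 27  25  36  39  39  41  40  39  37  34  32  30  33  16   9  23  19  42
  41  47  46  50 103 134 102  69]
211 [ 20  23  37  45  37  36  30  38  37  35  36  36  30  12  18  15  26  34
  36  37  42  34  67 116 118  88]
```

{"fn": "arm_command", "kwargs": {"motion": [{"dx":0,"dy":6,"dz":0,"turn":0},{"dx":0,"dy":14,"dz":0,"turn":0},{"dx":0,"dy":22,"dz":0,"turn":0},{"dx":0,"dy":30,"dz":0,"turn":0},{"dx":0,"dy":36,"dz":0,"turn":0},{"dx":0,"dy":39,"dz":0,"turn":0},{"dx":0,"dy":39,"dz":0,"turn":0}]}}

```text
time: 17.25
position: [0.4876, -0.1923, 0.2393]
ee_rot: [-0.533, 0.46, -0.463, 0.538]
force: [0.1, 0.2, -2.2]
grip_width: 0.01
```

{"fn": "arm_command", "kwargs": {"motion": [{"dx":0,"dy":1,"dz":0,"turn":0},{"dx":0,"dy":2,"dz":0,"turn":0},{"dx":0,"dy":2,"dz":0,"turn":0}]}}

```text
time: 17.5
position: [0.4877, -0.1923, 0.2374]
ee_rot: [-0.533, 0.46, -0.463, 0.538]
force: [0.3, -0.5, -2.8]
grip_width: 0.0095
```

```bash
python3 go.py .488 -.1915 .2352
```

```text
t 17.5 p [ 0.4877 -0.1923  0.2374] q [-0.493  0.325  1.564  0.006  1.247  0.928] rot [[0.147, 0.008, 0.989], [-0.989, 0.002, 0.147], [-0.001, -1.0, 0.008]] F [ 0.3 -0.5 -2.8] w 0.009476902180883463
shift mm dx,dy,dz [-0.7  2.2  0.4] toolx ang -81.53209308720066
```

{"fn": "arm_command", "kwargs": {"motion": [{"dx":0,"dy":1,"dz":0,"turn":0},{"dx":0,"dy":2,"dz":0,"turn":0},{"dx":0,"dy":2.5,"dz":0,"turn":0},{"dx":0,"dy":2.5,"dz":0,"turn":0}]}}

```text
time: 17.83
position: [0.4878, -0.1923, 0.2349]
ee_rot: [-0.533, 0.46, -0.463, 0.538]
force: [-0.4, 0.8, 0.1]
grip_width: 0.0101
```

```bash
python3 go.py .488 -.1915 .2352
```

```text
t 17.8333 p [ 0.4878 -0.1923  0.2349] q [-0.493  0.327  1.568  0.006  1.241  0.928] rot [[0.147, 0.008, 0.989], [-0.989, 0.002, 0.147], [-0.001, -1.0, 0.008]] F [-0.4  0.8  0.1] w 0.010096502444441985
shift mm dx,dy,dz [-0.7 -0.3  0.3] toolx ang -81.53163989212781
```

{"fn": "arm_command", "kwargs": {"motion": [{"dx":0,"dy":0.7,"dz":0,"turn":0},{"dx":0,"dy":1.2,"dz":0,"turn":0},{"dx":0,"dy":1.2,"dz":0,"turn":0}]}}

```text
time: 18.08
position: [0.4882, -0.1925, 0.2342]
ee_rot: [-0.533, 0.46, -0.464, 0.538]
force: [-1.6, -0.2, 5.5]
grip_width: 0.0098
```

The rod now carries the load. I'll ease up 0.7 mm, let the swing settle, then open.

{"fn": "arm_command", "kwargs": {"motion": [{"dx":0,"dy":-0.7,"dz":0,"turn":0},{"dx":0,"dy":-0.7,"dz":0,"turn":0},{"dx":0,"dy":-0.7,"dz":0,"turn":0},{"dx":0,"dy":-0.7,"dz":0,"turn":0},{"dx":0,"dy":-0.7,"dz":0,"turn":0},{"dx":0,"dy":-0.7,"dz":0,"turn":0},{"dx":0,"dy":-0.7,"dz":0,"turn":0},{"dx":0,"dy":-0.7,"dz":0,"turn":0},{"dx":0,"dy":-0.7,"dz":0,"turn":0},{"dx":0,"dy":-0.7,"dz":0,"turn":0}]}}

```text
time: 18.92
position: [0.4882, -0.1926, 0.2349]
ee_rot: [-0.533, 0.46, -0.464, 0.538]
force: [0.4, -0.6, -1.1]
grip_width: 0.0099
```

{"fn": "arm_command", "kwargs": {"motion": [{"dx":0,"dy":0,"dz":0,"turn":0},{"dx":0,"dy":0,"dz":0,"turn":0},{"dx":0,"dy":0,"dz":0,"turn":0},{"dx":0,"dy":0,"dz":0,"turn":0},{"dx":0,"dy":0,"dz":0,"turn":0},{"dx":0,"dy":0,"dz":0,"turn":0},{"dx":0,"dy":0,"dz":0,"turn":0},{"dx":0,"dy":0,"dz":0,"turn":0},{"dx":0,"dy":0,"dz":0,"turn":0},{"dx":0,"dy":0,"dz":0,"turn":0}], "claw": -0.1}}

```text
time: 19.75
position: [0.4882, -0.1925, 0.2349]
ee_rot: [-0.533, 0.46, -0.464, 0.538]
force: [0.1, 0.1, 0.3]
grip_width: 0.0504
```

Run:
```python
from h import *
st();a,_=shot('scene');g=gray(a)
for v in range(208,272,1): print(v,''.join('#' if x else '.' for x in g[v,245:305]))
```

```text
t 19.75 p [ 0.4882 -0.1925  0.2349] q [-0.493  0.327  1.568  0.006  1.239  0.928] rot [[0.147, 0.009, 0.989], [-0.989, 0.001, 0.147], [0.0, -1.0, 0.009]] F [0.1 0.1 0.3] w 0.0504094132764572
208 ...........................####.............................
209 ..........................####..............................
210 .........................####...............................
211 ...............#........####................................
212 ...............#.......#####................................
213 .......................####.................................
214 ......................####..................................
215 ................####.####...................................
216 ..................#######...................................
217 ...................#####....................................
218 ...................######...................................
219 ..................########..................................
220 .................####..###..................................
221 ................####.....#..................................
[... 2550 characters left out ...]
.................#####.##.........................
262 ...........................#.#.######.......................
263 ...........................#.###.###.#......................
264 ...........................##.#####.##......................
265 ............................####..##.#......................
266 ............................#.#.####.#......................
267 ............................#.#....##.......................
268 ...........................##...##...#......................
269 ...........................######..#........................
270 ...........................#.##.#..##.......................
271 ...........................###....#.........................
```

Released, and the scraper hangs. I'll retreat straight back.

{"fn": "arm_command", "kwargs": {"motion": [{"dx":0,"dy":0,"dz":-6,"turn":0},{"dx":0,"dy":0,"dz":-16,"turn":0},{"dx":0,"dy":0,"dz":-30,"turn":0},{"dx":0,"dy":0,"dz":-46,"turn":0},{"dx":0,"dy":0,"dz":-62,"turn":0},{"dx":0,"dy":0,"dz":-80,"turn":0},{"dx":0,"dy":0,"dz":-98,"turn":0},{"dx":0,"dy":-20,"dz":-100,"turn":0},{"dx":0,"dy":-50,"dz":-100,"turn":0},{"dx":0,"dy":-60,"dz":-100,"turn":0}]}}

```text
time: 20.63
position: [0.3883, -0.2079, 0.297]
ee_rot: [-0.533, 0.459, -0.465, 0.538]
force: [-0.3, 0.2, 0.4]
grip_width: 0.0502
```

```bash
cat > still.py <<'E'
from h import *
F=[]
for k in range(16):
    a,_=robot.read_camera('scene');g=gray(a)[250:285,262:310]
    v,u=np.nonzero(g);F.append((u.mean()+262,v.mean()+250,len(u)))
F=np.array(F);print(np.round(F[:,:2],2).T.tolist(),F[:,2].astype(int).tolist());st()
E
python3 still.py
```

```text
[[274.96, 274.51, 273.87, 273.06, 271.66, 270.6, 269.11, 268.59, 267.82, 268.02, 267.91, 268.85, 269.95, 270.8, 271.91, 272.75], [263.37, 264.02, 264.45, 264.86, 264.49, 264.66, 263.92, 262.94, 263.23, 261.89, 261.77, 259.97, 260.38, 261.54, 261.34, 261.43]] [179, 181, 188, 162, 144, 122, 93, 82, 65, 62, 53, 67, 60, 70, 95, 109]
t 21.4333 p [ 0.3887 -0.2073  0.2939] q [-0.631  0.144  1.652  0.007  1.339  0.791] rot [[0.147, 0.009, 0.989], [-0.989, 0.001, 0.147], [0.0, -1.0, 0.009]] F [ 0.2 -0.1  0. ] w 0.050349014123341584
```

The scraper still swings, so I'll wait.

{"fn": "arm_command", "kwargs": {"motion": [{"dx":0,"dy":-20,"dz":-10,"turn":0},{"dx":0,"dy":-40,"dz":-20,"turn":0},{"dx":0,"dy":-60,"dz":-30,"turn":0},{"dx":0,"dy":-60,"dz":-30,"turn":0},{"dx":0,"dy":-60,"dz":-30,"turn":0},{"dx":0,"dy":-60,"dz":-30,"turn":0},{"dx":0,"dy":-60,"dz":-30,"turn":0},{"dx":0,"dy":-60,"dz":-30,"turn":0},{"dx":0,"dy":-60,"dz":-30,"turn":0},{"dx":0,"dy":-60,"dz":-30,"turn":0}]}}

```text
time: 22.27
position: [0.3586, -0.2117, 0.3532]
ee_rot: [-0.533, 0.46, -0.463, 0.538]
force: [0.0, 0.3, -1.1]
grip_width: 0.0503
```

{"fn": "arm_command", "kwargs": {"motion": [{"dx":0,"dy":0,"dz":0,"turn":0},{"dx":0,"dy":0,"dz":0,"turn":0},{"dx":0,"dy":0,"dz":0,"turn":0},{"dx":0,"dy":0,"dz":0,"turn":0},{"dx":0,"dy":0,"dz":0,"turn":0},{"dx":0,"dy":0,"dz":0,"turn":0},{"dx":0,"dy":0,"dz":0,"turn":0},{"dx":0,"dy":0,"dz":0,"turn":0},{"dx":0,"dy":0,"dz":0,"turn":0},{"dx":0,"dy":0,"dz":0,"turn":0}]}}

```text
time: 23.1
position: [0.3586, -0.2117, 0.3532]
ee_rot: [-0.533, 0.46, -0.463, 0.538]
force: [-0.5, -0.6, -0.9]
grip_width: 0.0504
```

{"fn": "arm_command", "kwargs": {"motion": [{"dx":0,"dy":0,"dz":0,"turn":0},{"dx":0,"dy":0,"dz":0,"turn":0},{"dx":0,"dy":0,"dz":0,"turn":0},{"dx":0,"dy":0,"dz":0,"turn":0},{"dx":0,"dy":0,"dz":0,"turn":0},{"dx":0,"dy":0,"dz":0,"turn":0},{"dx":0,"dy":0,"dz":0,"turn":0},{"dx":0,"dy":0,"dz":0,"turn":0},{"dx":0,"dy":0,"dz":0,"turn":0},{"dx":0,"dy":0,"dz":0,"turn":0}]}}

```text
time: 23.93
position: [0.3586, -0.2117, 0.3532]
ee_rot: [-0.533, 0.46, -0.463, 0.538]
force: [-0.0, -1.3, 0.6]
grip_width: 0.05
```

{"fn": "arm_command", "kwargs": {"motion": [{"dx":0,"dy":0,"dz":0,"turn":0},{"dx":0,"dy":0,"dz":0,"turn":0},{"dx":0,"dy":0,"dz":0,"turn":0},{"dx":0,"dy":0,"dz":0,"turn":0},{"dx":0,"dy":0,"dz":0,"turn":0},{"dx":0,"dy":0,"dz":0,"turn":0},{"dx":0,"dy":0,"dz":0,"turn":0},{"dx":0,"dy":0,"dz":0,"turn":0},{"dx":0,"dy":0,"dz":0,"turn":0},{"dx":0,"dy":0,"dz":0,"turn":0}]}}

```text
time: 24.77
position: [0.3586, -0.2117, 0.3532]
ee_rot: [-0.533, 0.46, -0.463, 0.538]
force: [-0.1, -0.0, 0.5]
grip_width: 0.0502
```

{"fn": "arm_command", "kwargs": {"motion": [{"dx":0,"dy":0,"dz":0,"turn":0},{"dx":0,"dy":0,"dz":0,"turn":0},{"dx":0,"dy":0,"dz":0,"turn":0},{"dx":0,"dy":0,"dz":0,"turn":0},{"dx":0,"dy":0,"dz":0,"turn":0},{"dx":0,"dy":0,"dz":0,"turn":0},{"dx":0,"dy":0,"dz":0,"turn":0},{"dx":0,"dy":0,"dz":0,"turn":0},{"dx":0,"dy":0,"dz":0,"turn":0},{"dx":0,"dy":0,"dz":0,"turn":0}]}}

```text
time: 25.6
position: [0.3586, -0.2117, 0.3532]
ee_rot: [-0.533, 0.46, -0.463, 0.538]
force: [0.6, 0.8, 0.1]
grip_width: 0.0504
```

{"fn": "arm_command", "kwargs": {"motion": [{"dx":0,"dy":0,"dz":0,"turn":0},{"dx":0,"dy":0,"dz":0,"turn":0},{"dx":0,"dy":0,"dz":0,"turn":0},{"dx":0,"dy":0,"dz":0,"turn":0},{"dx":0,"dy":0,"dz":0,"turn":0},{"dx":0,"dy":0,"dz":0,"turn":0},{"dx":0,"dy":0,"dz":0,"turn":0},{"dx":0,"dy":0,"dz":0,"turn":0},{"dx":0,"dy":0,"dz":0,"turn":0},{"dx":0,"dy":0,"dz":0,"turn":0}]}}

```text
time: 26.43
position: [0.3586, -0.2117, 0.3532]
ee_rot: [-0.533, 0.46, -0.463, 0.538]
force: [1.1, 0.8, -0.5]
grip_width: 0.0502
```

{"fn": "arm_command", "kwargs": {"motion": [{"dx":0,"dy":0,"dz":0,"turn":0},{"dx":0,"dy":0,"dz":0,"turn":0},{"dx":0,"dy":0,"dz":0,"turn":0},{"dx":0,"dy":0,"dz":0,"turn":0},{"dx":0,"dy":0,"dz":0,"turn":0},{"dx":0,"dy":0,"dz":0,"turn":0},{"dx":0,"dy":0,"dz":0,"turn":0},{"dx":0,"dy":0,"dz":0,"turn":0},{"dx":0,"dy":0,"dz":0,"turn":0},{"dx":0,"dy":0,"dz":0,"turn":0}]}}

```text
time: 27.27
position: [0.3585, -0.2117, 0.3532]
ee_rot: [-0.533, 0.46, -0.463, 0.538]
force: [0.0, -0.2, 0.1]
grip_width: 0.0497
```

{"fn": "arm_command", "kwargs": {"motion": [{"dx":0,"dy":0,"dz":0,"turn":0},{"dx":0,"dy":0,"dz":0,"turn":0},{"dx":0,"dy":0,"dz":0,"turn":0},{"dx":0,"dy":0,"dz":0,"turn":0},{"dx":0,"dy":0,"dz":0,"turn":0},{"dx":0,"dy":0,"dz":0,"turn":0},{"dx":0,"dy":0,"dz":0,"turn":0},{"dx":0,"dy":0,"dz":0,"turn":0},{"dx":0,"dy":0,"dz":0,"turn":0},{"dx":0,"dy":0,"dz":0,"turn":0}]}}

```text
time: 28.1
position: [0.3586, -0.2117, 0.3532]
ee_rot: [-0.533, 0.46, -0.463, 0.538]
force: [-0.2, -0.8, 0.9]
grip_width: 0.0503
```

```bash
python3 still.py
```

```text
[[271.22, 271.42, 271.31, 271.32, 271.4, 271.21, 271.38, 271.18, 271.16, 271.26, 271.12, 271.32, 271.3, 271.25, 271.4, 271.38], [262.88, 262.99, 261.75, 262.35, 262.78, 262.47, 262.76, 262.64, 263.3, 262.79, 262.96, 262.37, 263.06, 263.19, 262.6, 262.18]] [117, 112, 113, 113, 106, 111, 117, 102, 113, 110, 104, 113, 115, 103, 121, 102]
t 28.9 p [ 0.3586 -0.2117  0.3532] q [-0.683  0.059  1.587  0.007  1.49   0.74 ] rot [[0.147, 0.008, 0.989], [-0.989, 0.002, 0.147], [-0.001, -1.0, 0.009]] F [ 0.9  0.3 -0.2] w 0.050242048855139165
```

The scraper is still. One numeric check that nothing else moved and that it hangs clear of the bench, then I'll hand in.

Run:
```python
from h import *
a,D=robot.read_camera('scene');r=cv2.cvtColor(cv2.imread('pics/scene0.png'),cv2.COLOR_BGR2RGB)
for n,(u0,v0,u1,v1) in dict(file_chisel_hi=(355,148,375,162),lowhandle=(333,183,354,196),brush=(222,268,246,312),glue=(348,250,380,302),tin=(396,208,428,244),tape=(304,315,346,357)).items():
    x=[cv2.cvtColor(i[v0:v1,u0:u1],cv2.COLOR_RGB2GRAY).astype(np.float32) for i in(r,a)]
    print(n,np.round(cv2.phaseCorrelate(*x)[0],2),round(float(np.abs(x[0]-x[1]).mean()),1))
C=cloud('scene',D);g=gray(a)>0;m=np.zeros_like(g);m[244:300,262:310]=1;Q=C[g&m];Q=Q[(abs(Q[:,1]+.19)<.06)&(Q[:,2]>.02)]
print('scraper pts',len(Q),np.percentile(Q,[3,50,97],axis=0).round(3))
```

```text
file_chisel_hi [0.17 0.52] 2.1
lowhandle [-0.02  0.5 ] 2.1
brush [0.02 0.48] 2.4
glue [-0.07 -0.14] 2.1
tin [-0.22  0.06] 2.0
tape [0.45 0.39] 1.9
scraper pts 141 [[ 0.518 -0.218  0.046]
 [ 0.523 -0.195  0.102]
 [ 0.528 -0.17   0.184]]
```

```bash
python3 -c "
from plant import robot
print(robot.close_job())"
```

```text
the job is handed in; nothing more can be done
None
```

I took the S-hook off the rail and fed its bent-aside end, about 5 mm toward -y, up through the scraper's hole. I drew the scraper out along its slope with the hook, hung both back on the rail, and handed in at about 29 s. The gripper held only the hook's sleeve.

- **Force:** the readings at the end of each move stayed under 6 N. The highest was 5.5 N, when the hook settled on the rod.
- **Hanging still:** after the scraper first swung, its position in 16 camera frames over 0.8 s scattered only by noise. It hangs under the rod at x of about 0.523 and y of about -0.195, and its lowest measured points are about 46 mm above the bench.
- **Robot clear:** the gripper is about 0.13 m back from where it let go of the hook, and the force reading is at noise level.
- **Other things:** file, chisel, brush, glue, tin and tape match the first picture to about half a pixel, which I take as noise.
- **Disagreement:** the two cameras differed by about 2 mm on where the hole is. I used their mean and the stated height, and the hook went in on the first try.
- **Not checked:** I viewed all 12 pictures before the release, so the final state was checked by numbers only.

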